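# Clamp the end cap onto the instrument case

## Robot

A 7-joint arm with a two-finger parallel gripper is mounted at the origin on the work surface; the furniture and walls round the work are solid. World frame = base frame: x ahead of the robot, y to its left, z up, the work surface at z = 0. Lengths are in m, angles in rad, forces in N, time in s.
With the tool pointing down it reaches from about 0.4 to 0.85 m from the base axis. Payload 10.4 kg.
Tool frame: the origin (TCP) lies at the very end of the fingers, on their centre line; the grasp point (between the pads) lies 19 mm behind it (r.pinch_z is the distance from the TCP to the grasp point, in m); z points along the fingers, y is the line along which they close (so a half turn about z gives the same grasp; the last joint's range is limited). The gripper opens to 87 mm and grips with 3 to 60 N. Pads are 19 mm wide; open, the fingers measure 117 mm over their backs; the gripper's body (75 mm by 190 mm) begins 51 mm behind the grasp point.
Start: joints at [-1.25, 0.332, -0.065, 1.46, 0.022, 1.35, -0.088], TCP at [0.211, 0.588, 0.202] pointing down, gripper open.
Joint ranges: [-2.6, 2.6], [-0.5, 2.12], [-1.47, 1.34], [0.16, 2.42], [-1.27, 4.41], [0.06, 2.06], [-2.6, 2.6]. Speed limits (rad/s): [2.22, 2.22, 2.79, 2.79, 3.14, 3.14, 3.14].

## Interface

Orientations are given as a unit quaternion [x, y, z, w].
In Python, from bench import r, camera gives the robot as it stands. The module is installed in compiled form; this text tells all that it offers.
- The arm moves only by the shell command python3 -m pendant 'ROWS' [FORCE]. ROWS is JSON, a list of rows, each an object with "dp": the shift along the tool's x, y, z as a fraction of full scale, a list of three; "rotation": the turn, a rotation vector about the tool's x, y, z as a fraction of full scale, a list of three; "jaw": the opening, from 0 (shut) to 1 (fully open). A call has 1 to 8 rows; each row is the pose to reach, as a shift and turn from the pose commanded when the call began, along the tool's axes at that moment, turning the shorter way round; what a row does not reach only later rows make up. Full scale, the value 1, is 0.15 m for a shift and 2 pi rad for a turn. A row lasts 1/8 s, in which the tool goes at most 62.5 mm and 10.7 degrees, less where a joint would pass 70% of its speed; a pose out of reach is approached as far as the arm can. A call with a number of a shift or a turn outside -1 to 1 is refused whole. A call with a gripper value outside its range is refused whole. The fingers move at their own pace and stop on an object; FORCE is the grip in N (left out, the last holds). Time passes only in rows, so rows that repeat a pose let the fingers close. It gives the time, the measured TCP pose, the force, the opening and the grip force at its end, in the units of the state.
- r.read_state(): the state, without advancing time (a new reading comes with each control period).
- camera(name): name is "side" or "top"; returns a dict with "image" (384x512x3 uint8, red, green, blue), "z_map" (384x512 float32, m along the optical axis (not along the pixel's ray), 0 where there is no reading), "mtx" (3x3 intrinsics, pixels), "distortion" ([k1, k2, p1, p2, k3] as OpenCV has them; the pictures are not rectified), "T" (4x4, takes a point from camera to world coordinates). Camera axes: x right, y down, z forward; pixel columns grow to the right and rows downward; lengths in m; the calibration is good to about 2 mm. A picture is of the moment at which its call begins.
- r.close_job(): hands the job in; it is judged then, once.
The state is a dict: "time": time; "joint_positions": joint angles; "joint_vel": joint speeds; "joint_torque": joint torques, N m; "ee_pos": TCP position; "eef_rot": TCP orientation; "ft_force": force on the tool from outside, world axes, zero at the start; "torque": the same for the moment, N m; "width": finger opening in m; "grip_force": force on a finger pad.
Only numpy, scipy, OpenCV 4.12 (cv2) and the standard library are available. Lean on these libraries where they do the work, as an engineer would, in place of code of your own. Each camera call takes 0.05 s, during which the arm holds its last target. There are 200 camera calls.

## Task

The glued black end cap has to be pressed onto the aluminium instrument case in the one-hand clamp: stand the cap on the clamp bed, flat against the fixed jaw and centred, then set the case on the bed right behind it, lengthwise, square and centred. Squeeze and release the orange trigger again and again (do not push the sliding jaw by hand) until the jaw grips cap and case firmly by itself, then press the red lock tab fully down.

Things in the scene. Friction and masses are not known exactly. Their poses are not given: they have to be found in the camera images.
- clamp: One-hand clamp fixed on a plywood board, 160 (x) x 340 (y) mm. Origin: centre of the board's underside; z up; +y = the way the sliding jaw closes. Flat aluminium bed x -42 to 42, y -24 to 148 mm, its top 30 mm above the bench. Blue housing x -23 to 23, y -150 to -45, up to z = 82 mm. The work stands on the bed between the jaws, centred on x = 0.
- fixed_face (a point): Fixed jaw at the +y end of the bed, 74 mm wide, up to z = 76 mm. This point: foot of its upright rubber face (which looks to clamp -y), centred, at bed height: clamp (0, 136, 30) mm. Axes as the clamp's.
- sliding_jaw: Sliding jaw: blue block 74 mm wide, up to z = 74 mm, on a toothed rod, with a springy black rubber pad (70 mm wide, 8 mm thick, 3 N per mm) as its face; 22 mm thick in all. Origin: foot of the unloaded pad's face (which looks to clamp +y), centred, at bed height: clamp y = -17 mm + jaw_slide. Axes as the clamp's.
- jaw_slide (a joint): Travel of the sliding jaw toward the fixed jaw, 0 to 0.062 m, starts at 0.014 to 0.024. It stays where it is left: a brake of 20 N holds it. Opening between the rubber faces = 0.153 m minus this. It touches cap (18 mm) plus case (95 mm) at 0.040; beyond that the pad is squeezed in. From about 0.0435 the grip is firm; 25 N squeezes bring it to about 0.046.
- trigger (a joint): Orange trigger lever, hinged near its foot; 0 = sprung out, 0.27 rad = fully squeezed toward the grip post; springs back when let go. A full squeeze moves the jaw on by 8 mm (one tooth; the first squeeze often less), the release leaves it there. It takes about 15 N at trigger_grip to move the jaw and 20 to 25 N to press the pad in for a firm grip: then the jaw stops advancing.
- trigger_grip (a point): Point on the outer (clamp -y) face of the orange trigger, where a finger pulls; at rest at clamp (0, -111, 113) mm; it moves 25 mm to +y when fully squeezed. The orange part is 26 mm wide, 10 mm thick, from z = 78 to 133 mm; at rest it leans back 0.22 rad, its top at y = -116 mm.
- post_grip (a point): Point on the outer (clamp +y) face of the fixed black grip post (26 mm wide, 12 mm thick, up to z = 140 mm), at clamp (0, -62, 115) mm. Outside of trigger to outside of post: 49 mm at rest, 24 mm squeezed. The post does not give: open two fingers to 80 mm or more, come down centred 25 mm to -y of this face, shift to 13 mm to -y of it and close: then only the trigger moves.
- lock_tab (a joint): Red-tipped lock tab on the clamp's -x side, hinged on the housing; 0 = raised 0.5 rad above level, 0.7 rad = fully down. It stays where it is left; about 3 to 4 N at its tip moves it.
- lock_press (a point): Top of the red tip (22 x 24 mm), the place to press down; raised it is at about clamp (-65, -105, 91) mm, fully down at about (-72, -105, 62) mm.
- case: Loose aluminium instrument case, 58 (x) x 95 (y, lengthwise) x 40 (z) mm, about 350 g, both ends alike, ribbed along its length. Origin: centre of its underside. Grasp it across the 58 mm. Behind where case and cap lie stands a monitor, about 0.4 m tall, from x = 0.50 m on, y below -0.05 m: keep the gripper in front of it on the way to the clamp.
- end_cap: Loose black end cap, 62 (x) x 18 (y, thickness) x 44 (z) mm, 80 g, both faces alike, standing upright. Origin: centre of its underside. Grasp it across the 62 mm.
Mind the look-alikes: they are no part of the job. What is shaped like the case but blue is not meant.

How it is judged:
On the way, in this order (a step that is already met when the one before it is completed fails the run):
1. the end cap stands released on the bed, centred, against the fixed jaw (within 12 mm) (z of end_cap in the frame of clamp between 0.026 and 0.035 m and x of end_cap in the frame of clamp between -0.012 and 0.012 m and angle between end_cap's own z axis and vertical below 0.1 rad and angle between the y axis of end_cap and the y axis of clamp, either way round below 0.12 rad and y of end_cap in the frame of clamp between 0.115 and 0.13 m and contact force between the fingers and case below 0.5 N and contact force between the fingers and end_cap below 0.5 N), for 0.2 s.
2. the case stands released on the bed behind the cap, centred and square (all of step 1 and z of case in the frame of clamp between 0.026 and 0.035 m and x of case in the frame of clamp between -0.012 and 0.012 m and angle between case's own z axis and vertical below 0.1 rad and angle between the y axis of case and the y axis of clamp, either way round below 0.12 rad and y of case in the frame of clamp between 0.04 and 0.0745 m), for 0.2 s.
3. with the trigger released, the jaws grip cap and case firmly (over 8 N) (z of end_cap in the frame of clamp between 0.026 and 0.035 m and x of end_cap in the frame of clamp between -0.012 and 0.012 m and angle between each of end_cap, case's own z axis and vertical below 0.1 rad and angle between the y axis of each of end_cap, case and the y axis of clamp, either way round below 0.12 rad and y of end_cap in the frame of clamp between 0.115 and 0.13 m and z of case in the frame of clamp between 0.026 and 0.035 m and x of case in the frame of clamp between -0.012 and 0.012 m and y of case in the frame of clamp between 0.048 and 0.0745 m and contact force between sliding_jaw and case above 8 N and contact force between clamp and end_cap above 8 N and value of joint trigger below 0.05 rad), for 0.3 s.
4. the lock tab is pressed down (value of joint lock_tab above 0.6 rad), for 0.1 s.
At the end, for the whole second after the job is handed in: End cap against the fixed jaw and case behind it, both flat on the bed, centred within 12 mm, square within 0.12 rad, at rest and released; sliding jaw presses on the case and the cap on the fixed jaw with more than 8 N each with the trigger let go (below 0.05 rad); lock tab down past 0.6 rad (all of step 3 and contact force between the fingers and case below 0.5 N and contact force between the fingers and end_cap below 0.5 N and value of joint lock_tab above 0.6 rad and linear speed of each of case, end_cap below 0.02 m/s); the robot touches nothing.
It fails at once if the sliding jaw is pushed by hand (over 8 N) (contact force between the fingers and sliding_jaw above 8 N).
It also fails if it takes over 72 s, if anything falls off the work surface, if the arm or the gripper's body presses on something with over 40 N, if the wrist force passes 120 N, or if a joint passes its speed limit or range.

## Working session

There is one attempt and no reset: what is moved stays moved. The work goes in short steps, Python scripts to look and compute and a shell command to move; the robot and the scene stay as the last step left them, time stands still between calls to the robot, and variables do not carry over. Pictures are saved under pics/ and viewed, at most 11 in all, crops included, and the job is handed in when it is done.

```bash
mkdir -p pics; python3 - <<'E'
from bench import r,camera
import cv2,numpy as np
s=r.read_state();print(s)
for n in("side","top"):
    c=camera(n);cv2.imwrite(f"pics/{n}0.png",cv2.resize(c["image"][:,:,::-1],(800,600)));print(n,c["mtx"],c["distortion"],c["T"])
    np.savez(f"/tmp/{n}0.npz",**c)
E
```

```text
{'time': 0.0, 'joint_positions': array([-1.24961177,  0.33285757, -0.06470612,  1.46092696,  0.02158708,
        1.34991763, -0.08850022]), 'joint_vel': array([-0.00120816, -0.00038877,  0.00190408,  0.00100961,  0.00135663,
        0.00211069,  0.00135244]), 'joint_torque': array([ 4.61619402e-05, -6.23254037e+01,  2.49362929e-02, -3.89912724e+01,
       -6.11480442e-02,  3.96235823e-02,  1.60998993e-04]), 'ee_pos': array([0.21051653, 0.5880363 , 0.20126977]), 'eef_rot': array([ 1.71035471e-01,  9.85264618e-01, -7.00810113e-04, -9.53904451e-05]), 'ft_force': array([ 0.00218208, -0.64854204, -0.52511214]), 'torque': array([0.00294752, 0.01773878, 0.03101415]), 'grip_force': 0.0, 'width': 0.08706145704682687}
side [[350.75434998   0.         253.81980611]
 [  0.         350.75434998 192.69562271]
 [  0.           0.           1.        ]] [-0.07774593  0.          0.          0.          0.        ] [[ 0.96893676 -0.16580445  0.18349506  0.29132013]
 [-0.24632362 -0.58086687  0.77583397 -0.70752643]
 [-0.02205052 -0.79693322 -0.60366482  0.63584906]
 [ 0.          0.          0.          1.        ]]
top [[407.53705958   0.         255.61942445]
 [  0.         407.53705958 190.71253201]
 [  0.           0.           1.        ]] [-0.09666988  0.          0.          0.          0.        ] [[-0.01893038 -0.98890367  0.14734714  0.30021633]
 [-0.99956963  0.01541579 -0.02495804  0.00696047]
 [ 0.02240963 -0.14775619 -0.9887699   1.23762838]
 [ 0.          0.          0.          1.        ]]
```

View pics/top0.png

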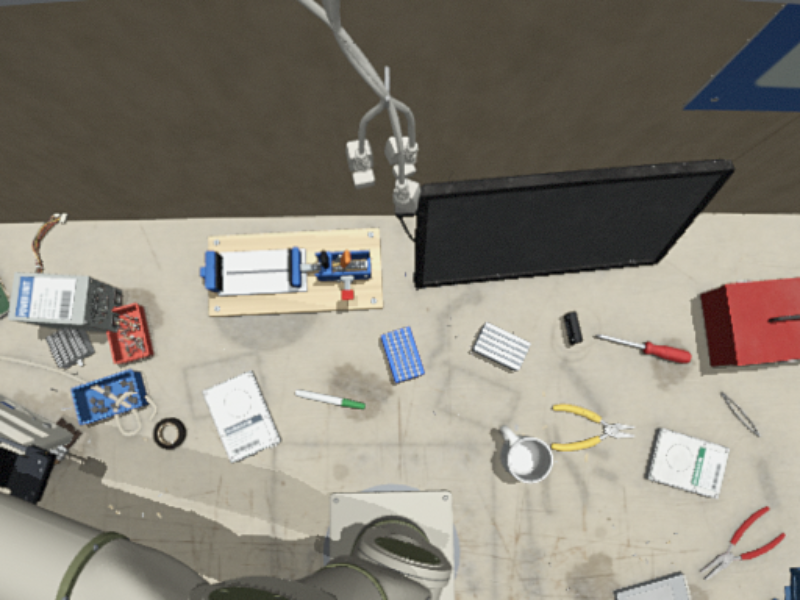

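View pics/side0.png

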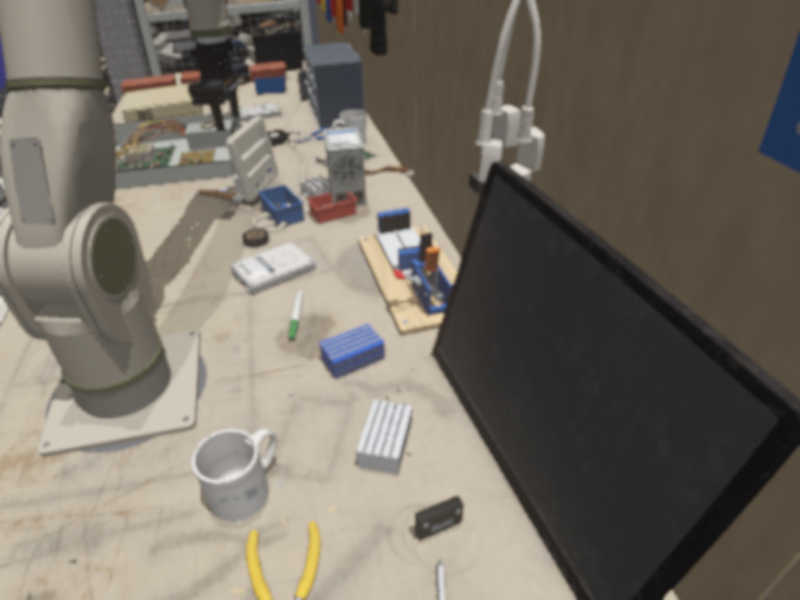

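The top view (800x600) shows the clamp at about (295,275), with its fixed jaw on the left and the trigger and red tab on the right. The case candidates are:
- the silver ribbed block at (500,347)
- the blue block at (402,355), which is the look-alike
- the grey finned thing at (70,350), which looks like a heat sink

The silver block fits the description: aluminium, ribbed, and lying in front of the monitor. The black cap is at (572,328). I'll confirm both in a crop and measure them.

```bash
cat > h.py <<'E'
import cv2,numpy as np
from bench import r,camera
def rays(c,px):
    px=np.asarray(px,float).reshape(-1,1,2)
    n=cv2.undistortPoints(px,c["mtx"],c["distortion"]).reshape(-1,2)
    return np.c_[n,np.ones(len(n))]@c["T"][:3,:3].T
def plane(c,px,z):
    d=rays(c,px);o=c["T"][:3,3];return o+d*((z-o[2])/d[:,2])[:,None]
def depth(c,px):
    px=np.asarray(px).reshape(-1,2);zz=c["z_map"][px[:,1].astype(int),px[:,0].astype(int)]
    return c["T"][:3,3]+rays(c,px)*zz[:,None]
def blob(c,mask,near,z=None):
    mask=mask.astype(np.uint8);n,l,s,ce=cv2.connectedComponentsWithStats(mask)
    k=[i for i in range(1,n) if s[i,4]>25]
    i=min(k,key=lambda i:np.hypot(*(ce[i]-near)))
    return l==i
def rect(c,m,z):
    ct=max(cv2.findContours(m.astype(np.uint8),0,1)[0],key=len)
    P=plane(c,ct,z)[:,:2]
    return cv2.minAreaRect((P*1000).astype(np.float32))
E
python3 - <<'E'
from h import *
c=dict(np.load("/tmp/top0.npz"));im=c["image"];hsv=cv2.cvtColor(im,cv2.COLOR_RGB2HSV)
f=.64
H,S,V=[hsv[:,:,i].astype(int) for i in range(3)]
for n,p in dict(case=(500,347),cap=(572,328),bed=(265,262),board=(240,306),board2=(370,295),fixed=(210,272),bench=(450,380)).items():
    q=np.array(p)*f;x,y=q.astype(int);print(n,q,im[y,x],hsv[y,x],depth(c,q)[0].round(4))
# depth-based heights
ys,xs=np.mgrid[0:384,0:512];P=depth(c,np.c_[xs.ravel(),ys.ravel()]).reshape(384,512,3);Z=P[:,:,2]
for n,p,lo,hi,z in(("case",(320,222),.028,.06,.04),("cap",(366,210),.03,.06,.044),("blue",(257,227),.028,.06,.04)):
    try:
        m=blob(c,(Z>lo)&(Z<hi),p);print(n,m.sum(),np.median(Z[m]),rect(c,m,z),P[m].mean(0))
    except Exception as e:print(n,e)
m=blob(c,(V<70)&(Z<.1),(366,210));print("capdark",m.sum(),rect(c,m,.044))
a=cv2.resize(im[190:260,230:410,::-1],(720,280),interpolation=2)
b=cv2.resize(im[140:210,125:255,::-1],(560,302),interpolation=2)
b=cv2.copyMakeBorder(b,0,0,0,160,0)
cv2.imwrite("pics/crop.png",np.vstack([a,b]))
E
```

```text
case [320.   222.08] [204 209 210] [ 95   7 210] [ 0.3818 -0.2117  0.0415]
cap [366.08 209.92] [48 48 52] [120  20  52] [ 0.4154 -0.3525  0.0405]
bed [169.6  167.68] [239 240 239] [ 60   1 240] [0.5556 0.2361 0.025 ]
board [153.6  195.84] [231 216 181] [ 21  55 231] [0.4707 0.2842 0.0207]
board2 [236.8 188.8] [234 218 182] [ 21  57 234] [0.4895 0.0331 0.0131]
fixed [134.4  174.08] [ 82 132 199] [107 150 199] [0.5273 0.3285 0.0782]
bench [288.  243.2] [186 181 167] [ 22  26 186] [ 0.3226 -0.1191  0.001 ]
case 646 0.039933894003057024 ((384.3203125, -214.90757751464844), (96.28007507324219, 59.528446197509766), 63.351112365722656) [ 0.38432508 -0.21495622  0.03965772]
cap 144 0.042556821901645 ((417.955810546875, -355.0769958496094), (61.87721252441406, 21.286155700683594), 9.59235668182373) [ 0.41790194 -0.35568598  0.04205485]
blue 645 0.04040362373522699 ((373.2472229003906, -25.769638061523438), (94.93375396728516, 58.797054290771484), 16.598730087280273) [ 0.37301975 -0.02581581  0.04017808]
capdark 141 ((414.9300231933594, -351.25067138671875), (58.086891174316406, 25.233999252319336), 11.04049015045166)
```

View pics/crop.png

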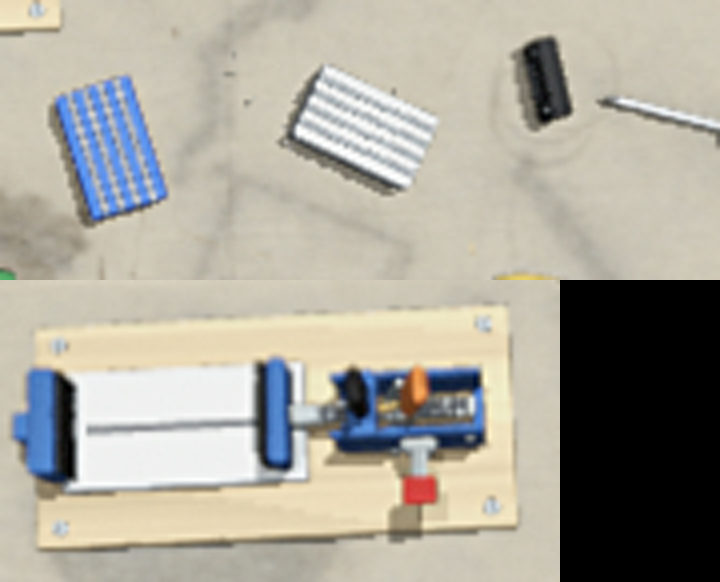

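The crop shows the silver ribbed block as the case, the blue one as the look-alike, and the cap as the black standing plate. Their measured sizes are 96x59.5 mm at z = 0.040 and 62x21 mm, which fit. Next I'll measure the clamp pose and cross-check with the side view.

```bash
python3 - <<'E'
from h import *
def load(n):
    c=dict(np.load(f"/tmp/{n}0.npz"));hsv=cv2.cvtColor(c["image"],cv2.COLOR_RGB2HSV).astype(int)
    ys,xs=np.mgrid[0:384,0:512];P=depth(c,np.c_[xs.ravel(),ys.ravel()]).reshape(384,512,3)
    return c,hsv[...,0],hsv[...,1],hsv[...,2],P
c,H,S,V,P=load("top");Z=P[...,2]
win=np.zeros(H.shape,bool);win[145:206,128:250]=1
m=win&(H>14)&(H<26)&(S>45)&(V>190)
m=cv2.morphologyEx(m.astype(np.uint8),cv2.MORPH_OPEN,np.ones((2,2)))
l=np.argwhere(m)[:,::-1];hull=cv2.convexHull(l)
print("boardZ",np.median(Z[m>0]),np.percentile(Z[m>0],[10,90]))
for z in(.012,.018):
    print("board",z,cv2.minAreaRect((plane(c,hull,z)[:,:2]*1000).astype(np.float32)))
hm=win&(Z>.066)&(Z<.088)&(H>95)&(H<125)&(S>90)
n,L,st,ce=cv2.connectedComponentsWithStats(hm.astype(np.uint8))
for i in range(1,n):
    if st[i,4]>15: print("blue",st[i],ce[i],np.median(Z[L==i]).round(4),rect(c,L==i,.075))
bed=win&(S<12)&(V>215);bed=blob(c,bed,(170,170));print("bed",np.median(Z[bed]),rect(c,bed,.03))
red=win&((H<6)|(H>174))&(S>140);print("red",red.sum(),P[red].mean(0),rect(c,red,.091))
og=win&(H>7)&(H<16)&(S>150);print("orange",og.sum(),plane(c,np.argwhere(og)[:,::-1].mean(0),.12),P[og].max(0))
for n in ("side",):
    c,H,S,V,P=load(n);Z=P[...,2]
    for nm,p,lo,hi,z in(("case",(247,275),.034,.046,.04),("cap",(281,328),.036,.05,.044)):
        mm=blob(c,(Z>lo)&(Z<hi),p);print(n,nm,mm.sum(),rect(c,mm,z),np.median(P[mm],0))
    win=np.zeros(H.shape,bool);win[125:215,220:300]=1
    red=win&((H<6)|(H>174))&(S>130);print("red",red.sum(),np.median(P[red],0))
    og=win&(H>5)&(H<16)&(S>150);q=np.argwhere(og)[:,::-1];print("orange",og.sum(),np.median(P[og],0),P[og].max(0))
E
```

```text
boardZ 0.016175382246234715 [0.012498   0.01985429]
board 0.012 ((536.8484497070312, 178.80218505859375), (157.93016052246094, 339.1988830566406), 1.9321454763412476)
board 0.018 ((535.6900634765625, 177.9609375), (157.15708923339844, 337.5383605957031), 1.932140588760376)
blue [186 159   6  24 129] [188.48837209 170.50387597] 0.0727 ((536.0155639648438, 171.43276977539062), (68.31004333496094, 14.601361274719238), 0.45850813388824463)
blue [131 161   7  24 154] [134.20779221 172.83766234] 0.076 ((532.692626953125, 330.7008361816406), (68.89596557617188, 17.660160064697266), 1.530448079109192)
blue [202 161  35  16 134] [215.91791045 172.12686567] 0.0769 ((540.4525146484375, 82.61546325683594), (98.55155944824219, 44.463375091552734), 89.11782836914062)
bed 0.030191511822584394 ((537.1235961914062, 257.7531433105469), (82.15940856933594, 126.75936126708984), 0.5275635719299316)
red 42 [0.47898267 0.07354718 0.09080945] ((478.9470520019531, 73.54507446289062), (17.18865966796875, 14.39236831665039), 89.1114273071289)
orange 44 [[0.53932337 0.07538882 0.12      ]] [0.55033867 0.08440497 0.13532232]
side case 964 ((384.14727783203125, -219.2609100341797), (100.52070617675781, 59.0120849609375), 63.6504020690918) [ 0.38284585 -0.22216499  0.03983493]
side cap 309 ((417.7674865722656, -362.5608825683594), (62.1021614074707, 20.437992095947266), 9.672170639038086) [ 0.41762948 -0.36186425  0.0430783 ]
red 74 [0.4630968  0.47698267 0.02984103]
orange 26 [0.53905455 0.06837403 0.12887321] [0.5501839  0.07316967 0.13408502]
```

```bash
python3 - <<'E'
from h import *
for n in("top","side"):
    c=dict(np.load(f"/tmp/{n}0.npz"));ys,xs=np.mgrid[0:384,0:512];P=depth(c,np.c_[xs.ravel(),ys.ravel()])
    V=c["image"].max(2).ravel()
    print(n,"monitor min x per (y,z):")
    for y in(-.08,-.15,-.25,-.36,-.45):
        for z in(.08,.2,.3,.38):
            k=(abs(P[:,1]-y)<.03)&(abs(P[:,2]-z)<.03)&(P[:,0]>.42)&(P[:,0]<.8)
            if k.sum()>3: print(y,z,np.percentile(P[k,0],2).round(3),k.sum())
c=dict(np.load("/tmp/top0.npz"))
# tall obstacles between start and cap along arc
ys,xs=np.mgrid[0:384,0:512];P=depth(c,np.c_[xs.ravel(),ys.ravel()])
k=(P[:,0]>.3)&(P[:,0]<.6)&(P[:,1]<.55)&(P[:,1]>-.45)&(P[:,2]>.1)
Q=P[k];Q=Q[Q[:,2]<1]
for y in np.arange(-.45,.55,.1):
    q=Q[abs(Q[:,1]-y)<.05]
    if len(q):print(round(y,2),len(q),q.min(0).round(3),q.max(0).round(3))
E
```

```text
top monitor min x per (y,z):
-0.08 0.08 0.514 188
-0.08 0.2 0.547 411
-0.08 0.3 0.573 556
-0.08 0.38 0.668 299
-0.15 0.08 0.523 187
-0.15 0.2 0.555 413
-0.15 0.3 0.582 522
-0.15 0.38 0.668 294
-0.25 0.08 0.533 186
-0.25 0.2 0.564 340
-0.25 0.3 0.589 534
-0.25 0.38 0.667 276
-0.36 0.08 0.543 170
-0.36 0.2 0.572 252
-0.36 0.3 0.6 514
-0.36 0.38 0.668 269
-0.45 0.08 0.549 176
-0.45 0.2 0.58 231
-0.45 0.3 0.607 486
-0.45 0.38 0.667 259
side monitor min x per (y,z):
-0.08 0.08 0.513 308
-0.08 0.2 0.544 407
-0.08 0.3 0.572 780
-0.08 0.38 0.668 435
-0.15 0.08 0.523 352
-0.15 0.2 0.554 461
-0.15 0.3 0.581 894
-0.15 0.38 0.667 545
-0.25 0.08 0.532 485
-0.25 0.2 0.564 637
-0.25 0.3 0.59 1150
-0.25 0.38 0.668 801
-0.36 0.08 0.541 664
-0.36 0.2 0.572 905
-0.36 0.3 0.599 1609
-0.36 0.38 0.668 1244
-0.45 0.08 0.55 866
-0.45 0.2 0.581 1247
-0.45 0.3 0.607 2173
-0.45 0.38 0.668 1510
-0.45 451 [ 0.559 -0.45   0.101] [ 0.6   -0.4    0.254]
-0.35 1132 [ 0.551 -0.4    0.1  ] [ 0.6   -0.3    0.291]
-0.25 1547 [ 0.541 -0.3    0.1  ] [ 0.6  -0.2   0.88]
-0.15 1792 [ 0.533 -0.2    0.1  ] [ 0.6   -0.1    0.341]
-0.05 1533 [ 0.525 -0.1    0.1  ] [ 0.6   -0.008  0.493]
0.05 47 [0.531 0.068 0.101] [0.556 0.084 0.137]
0.15 51 [0.529 0.108 0.102] [0.555 0.118 0.142]
0.25 101 [0.55  0.203 0.876] [0.553 0.255 0.883]
```

```bash
p="python3 -m pendant"
python3 -m pendant '[{"dp":[-0.5,0.05,0],"rotation":[0,0,0.06],"jaw":1},{"dp":[-1,0.1,0],"rotation":[0,0,0.12],"jaw":1},{"dp":[-1,0.1,0],"rotation":[0,0,0.1686],"jaw":1},{"dp":[-1,0.1,0],"rotation":[0,0,0.1686],"jaw":1},{"dp":[-1,0.1,0],"rotation":[0,0,0.1686],"jaw":1},{"dp":[-1,0.1,0],"rotation":[0,0,0.1686],"jaw":1}]' 20
python3 -m pendant '[{"dp":[-1,0.4,0],"rotation":[0,0,0],"jaw":1},{"dp":[-1,0.4,0],"rotation":[0,0,0],"jaw":1},{"dp":[-1,0.4,0],"rotation":[0,0,0],"jaw":1}]'
python3 -m pendant '[{"dp":[-1,0,0],"rotation":[0,0,0],"jaw":1},{"dp":[-1,0,0],"rotation":[0,0,0],"jaw":1},{"dp":[-1,0,0],"rotation":[0,0,0],"jaw":1}]'
```

```text
time: 0.85
ee_pos: [0.3568, 0.5518, 0.2015]
eef_rot: [0.647, 0.762, -0.0, 0.0]
ft_force: [-0.3, 0.5, 0.1]
width: 0.0872
grip_force: 0.0
time: 1.23
ee_pos: [0.4431, 0.4106, 0.2019]
eef_rot: [0.647, 0.763, -0.0, 0.0]
ft_force: [-0.9, 0.2, -0.3]
width: 0.0868
grip_force: 0.0
time: 1.6
ee_pos: [0.467, 0.262, 0.202]
eef_rot: [0.647, 0.762, -0.0, 0.0]
ft_force: [-0.4, 0.8, 0.6]
width: 0.0871
grip_force: 0.0
```

```bash
python3 -m pendant '[{"dp":[-1,-0.3,0],"rotation":[0,0,0],"jaw":1},{"dp":[-1,-0.3,0],"rotation":[0,0,0],"jaw":1},{"dp":[-1,-0.3,0],"rotation":[0,0,0],"jaw":1}]'
python3 -m pendant '[{"dp":[-1,-0.4,0],"rotation":[0,0,0],"jaw":1},{"dp":[-1,-0.4,0],"rotation":[0,0,0],"jaw":1},{"dp":[-1,-0.4,0],"rotation":[0,0,0],"jaw":1}]'
python3 -m pendant '[{"dp":[-1,-0.2,0],"rotation":[0,0,0],"jaw":1},{"dp":[-1,-0.2,0],"rotation":[0,0,0],"jaw":1},{"dp":[-1,-0.2,0],"rotation":[0,0,0],"jaw":1}]'
python3 -m pendant '[{"dp":[-0.9,-0.1,0],"rotation":[0,0,0],"jaw":1},{"dp":[-0.9,-0.1,0],"rotation":[0,0,0],"jaw":1},{"dp":[-0.9,-0.1,0],"rotation":[0,0,0],"jaw":1},{"dp":[-0.9,-0.1,0],"rotation":[0,0,0],"jaw":1}]'
python3 - <<'E'
from h import *
s=r.read_state();print(s["ee_pos"],s["eef_rot"])
np.savez("/tmp/top1.npz",**camera("top"));c=dict(np.load("/tmp/top1.npz"))
cc=camera("side");np.savez("/tmp/side1.npz",**cc)
ys,xs=np.mgrid[0:384,0:512];P=depth(cc,np.c_[xs.ravel(),ys.ravel()]).reshape(384,512,3)
a=np.abs(P[...,2]-.25)<.001
# bare clamp view now: fixed-jaw/bed rows in side view
cv2.imwrite("pics/side1.png",cv2.resize(cc["image"][120:384,170:430,::-1],(780,792))[:600])
E
```

```text
time: 1.98
ee_pos: [0.4463, 0.1075, 0.2019]
eef_rot: [0.647, 0.763, -0.0, -0.0]
ft_force: [0.6, 0.4, 0.5]
width: 0.087
grip_force: 0.0
time: 2.35
ee_pos: [0.4116, -0.0498, 0.2019]
eef_rot: [0.646, 0.763, 0.0, -0.0]
ft_force: [0.4, 0.8, 0.7]
width: 0.0872
grip_force: 0.0
time: 2.72
ee_pos: [0.4072, -0.2033, 0.2021]
eef_rot: [0.647, 0.763, 0.0, 0.0]
ft_force: [1.1, 0.2, 0.2]
width: 0.0871
grip_force: 0.0
time: 3.22
ee_pos: [0.4153, -0.3357, 0.2015]
eef_rot: [0.646, 0.763, -0.001, -0.001]
ft_force: [0.2, 0.1, 0.2]
width: 0.0873
grip_force: 0.0
[ 0.4153445  -0.33573349  0.20147946] [ 6.46074877e-01  7.63273459e-01 -6.62166079e-04 -6.65100757e-04]
```

```bash
python3 -m pendant '[{"dp":[-0.146,0,0.3],"rotation":[0,0,0],"jaw":1},{"dp":[-0.146,0,0.7],"rotation":[0,0,0],"jaw":1},{"dp":[-0.146,0,0.9],"rotation":[0,0,0],"jaw":1},{"dp":[-0.146,0,0.9],"rotation":[0,0,0],"jaw":1}]'
python3 - <<'E'
from h import *
s=r.read_state();print(s["ee_pos"])
a=camera("top")["image"][170:250,320:420,::-1];b=camera("side")["image"][270:370,230:340,::-1]
cv2.imwrite("pics/g1.png",np.hstack([cv2.resize(a,(400,400)),cv2.resize(b,(400,400))]))
E
```

```text
time: 3.82
ee_pos: [0.4191, -0.3546, 0.0658]
eef_rot: [0.645, 0.764, 0.001, -0.002]
ft_force: [0.1, 0.0, 0.7]
width: 0.0869
grip_force: 0.0
[ 0.41910156 -0.35463738  0.0657831 ]
```

View pics/g1.png

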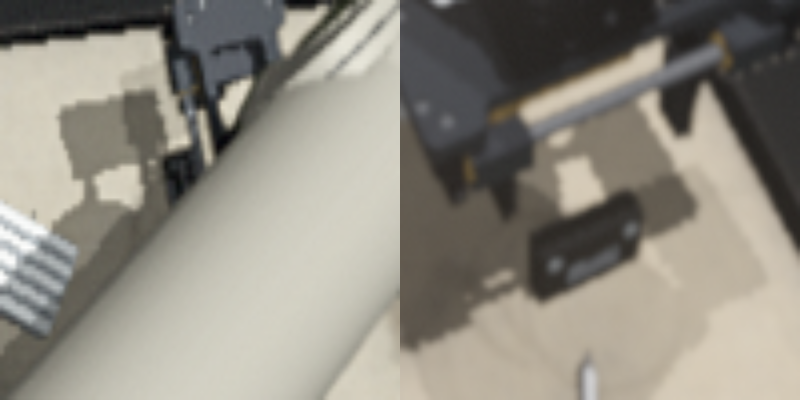

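The right half (side view) shows the cap at about (585,250) standing squarely between the two fingers at (510,200) and (685,115). I'll go down and grasp.

```bash
python3 -m pendant '[{"dp":[-0.012,0,0.2],"rotation":[0,0,0],"jaw":1},{"dp":[-0.012,0,0.4],"rotation":[0,0,0],"jaw":1},{"dp":[-0.012,0,0.4],"rotation":[0,0,0],"jaw":1},{"dp":[-0.012,0,0.4],"rotation":[0,0,0],"jaw":0.5},{"dp":[-0.012,0,0.4],"rotation":[0,0,0],"jaw":0.5},{"dp":[-0.012,0,0.4],"rotation":[0,0,0],"jaw":0.5}]' 20
python3 -m pendant '[{"dp":[0,0,0],"rotation":[0,0,0],"jaw":0.5},{"dp":[0,0,0],"rotation":[0,0,0],"jaw":0.5},{"dp":[0,0,-0.3],"rotation":[0,0,0],"jaw":0.5},{"dp":[0,0,-0.7],"rotation":[0,0,0],"jaw":0.5},{"dp":[0,0,-1],"rotation":[0,0,0],"jaw":0.5},{"dp":[0,0,-1],"rotation":[0,0,0],"jaw":0.5}]'
```

```text
time: 4.68
ee_pos: [0.4204, -0.3592, 0.0079]
eef_rot: [0.645, 0.764, 0.0, 0.001]
ft_force: [-0.3, 0.2, 0.2]
width: 0.065
grip_force: 0.3
time: 5.42
ee_pos: [0.4212, -0.3602, 0.16]
eef_rot: [0.645, 0.764, 0.001, 0.003]
ft_force: [-0.0, -0.4, -1.8]
width: 0.0616
grip_force: 20.0
```

```bash
python3 - <<'E'
from h import *
c=dict(np.load("/tmp/top0.npz"));g=cv2.cvtColor(c["image"],cv2.COLOR_RGB2GRAY).astype(float)
V=g
# bilinear sample of image along world lines at z; find edge by max gradient
def pix(p,z):
    Tc=np.linalg.inv(c["T"]);q=Tc[:3,:3]@np.array([p[0],p[1],z])+Tc[:3,3]
    return cv2.projectPoints(q.reshape(1,3),np.zeros(3),np.zeros(3),c["mtx"],c["distortion"])[0].ravel()
def prof(p0,d,L,z):
    t=np.arange(0,L,.0005);uv=np.float32([pix(p0+d*k,z) for k in t])
    return t,cv2.remap(V.astype(np.float32),uv[:,0],uv[:,1],1).ravel()
def edge(p0,d,L,z,sgn):
    t,v=prof(np.array(p0),np.array(d),L,z);gr=np.convolve(np.diff(v),np.ones(4)/4,'same')*sgn
    return t[np.argmax(gr)],gr.max()
for x in(.515,.525,.54,.55):
    t,k=edge((x,.28),(0,1.),.06,.03,-1);print("foot y at x",x,.28+t,k.round(1))
for y in(.21,.23,.25,.27,.29):
    a=edge((.52,y),(1.,0),.09,.03,-1);b=edge((.52,y),(-1.,0),.07,.03,-1)
    print("bed x edges at y",y,.52+a[0],.52-b[0],"mid",.52+(a[0]-b[0])/2,"w",a[0]+b[0])
for z in(.012,.015,.018):
  for y in(.05,.12,.2,.3):
    a=edge((.60,y),(1.,0),.04,z,-1);b=edge((.475,y),(-1.,0),.045,z,-1)
    print("board",z,y,.6+a[0],.475-b[0],"mid",(.6+a[0]+.475-b[0])/2,"w",.125+a[0]+b[0])
for x in (.48,.59):
    a=edge((x,.32),(0,1.),.05,.015,-1);b=edge((x,.03),(0,-1.),.05,.015,-1);print("boardy",x,.32+a[0],.03-b[0],(.35+a[0]-b[0])/2)
E
```

```text
foot y at x 0.515 0.3165 22.1
foot y at x 0.525 0.3165 21.5
foot y at x 0.54 0.32 18.3
foot y at x 0.55 0.32 17.0
bed x edges at y 0.21 0.536 0.457 mid 0.4965 w 0.079
bed x edges at y 0.23 0.5365 0.4575 mid 0.497 w 0.079
bed x edges at y 0.25 0.5335 0.455 mid 0.49425 w 0.0785
bed x edges at y 0.27 0.5345 0.455 mid 0.49475 w 0.0795
bed x edges at y 0.29 0.534 0.4555 mid 0.49475 w 0.0785
board 0.012 0.05 0.623 0.46649999999999997 mid 0.54475 w 0.1565
board 0.012 0.12 0.6194999999999999 0.46399999999999997 mid 0.5417500000000001 w 0.1555
board 0.012 0.2 0.6184999999999999 0.45899999999999996 mid 0.53875 w 0.15949999999999998
board 0.012 0.3 0.6154999999999999 0.45749999999999996 mid 0.5365 w 0.15800000000000003
board 0.015 0.05 0.621 0.46599999999999997 mid 0.5435000000000001 w 0.155
board 0.015 0.12 0.619 0.46399999999999997 mid 0.5415 w 0.155
board 0.015 0.2 0.617 0.45849999999999996 mid 0.5377500000000001 w 0.15850000000000003
board 0.015 0.3 0.6164999999999999 0.45449999999999996 mid 0.5355 w 0.162
board 0.018 0.05 0.6204999999999999 0.46499999999999997 mid 0.54275 w 0.1555
board 0.018 0.12 0.619 0.46399999999999997 mid 0.5415 w 0.155
board 0.018 0.2 0.6164999999999999 0.45899999999999996 mid 0.53775 w 0.15750000000000003
board 0.018 0.3 0.615 0.45599999999999996 mid 0.5355 w 0.159
boardy 0.48 0.34700000000000003 0.009999999999999998 0.1785
boardy 0.59 0.35350000000000004 0.013999999999999999 0.18374999999999997
```

```bash
python3 -m pendant '[{"dp":[0.3,0,0],"rotation":[0,0,0.0217],"jaw":0.5},{"dp":[0.7,0,0],"rotation":[0,0,0.0217],"jaw":0.5},{"dp":[1,0,0],"rotation":[0,0,0.0217],"jaw":0.5},{"dp":[1,0,0],"rotation":[0,0,0.0217],"jaw":0.5}]'
python3 -m pendant '[{"dp":[0.4,0.04,0],"rotation":[0,0,0],"jaw":0.5},{"dp":[0.8,0.08,0],"rotation":[0,0,0],"jaw":0.5},{"dp":[1,0.1,0],"rotation":[0,0,0],"jaw":0.5}]'
python3 -m pendant '[{"dp":[0.4,0.04,0],"rotation":[0,0,0],"jaw":0.5},{"dp":[0.8,0.08,0],"rotation":[0,0,0],"jaw":0.5},{"dp":[1,0.1,0],"rotation":[0,0,0],"jaw":0.5}]'
python3 -m pendant '[{"dp":[0.4,0.12,0],"rotation":[0,0,0],"jaw":0.5},{"dp":[0.8,0.24,0],"rotation":[0,0,0],"jaw":0.5},{"dp":[1,0.3,0],"rotation":[0,0,0],"jaw":0.5},{"dp":[1,0.3,0],"rotation":[0,0,0],"jaw":0.5}]'
python3 -m pendant '[{"dp":[0.2,0.3,0],"rotation":[0,0,0],"jaw":0.5},{"dp":[0.4,0.55,0],"rotation":[0,0,0],"jaw":0.5},{"dp":[0.4,0.55,0],"rotation":[0,0,0],"jaw":0.5},{"dp":[0.4,0.55,0],"rotation":[0,0,0],"jaw":0.5}]'
```

```text
time: 5.92
ee_pos: [0.3949, -0.2064, 0.1566]
eef_rot: [0.694, 0.72, 0.004, -0.001]
ft_force: [-0.3, -0.2, -0.1]
width: 0.0619
grip_force: 20.0
time: 6.3
ee_pos: [0.4047, -0.0586, 0.1561]
eef_rot: [0.695, 0.719, -0.001, -0.001]
ft_force: [0.5, -0.1, -0.3]
width: 0.0617
grip_force: 20.0
time: 6.68
ee_pos: [0.4151, 0.0919, 0.1556]
eef_rot: [0.695, 0.719, -0.001, -0.0]
ft_force: [0.4, -0.0, -0.4]
width: 0.0617
grip_force: 20.0
time: 7.18
ee_pos: [0.4557, 0.2424, 0.1547]
eef_rot: [0.695, 0.719, -0.002, 0.0]
ft_force: [0.5, -1.0, -1.7]
width: 0.0619
grip_force: 20.0
time: 7.68
ee_pos: [0.5364, 0.3014, 0.1558]
eef_rot: [0.697, 0.717, -0.001, 0.0]
ft_force: [0.8, -0.1, -0.2]
width: 0.0617
grip_force: 20.0
```

```bash
python3 -m pendant '[{"dp":[0,-0.015,0.2],"rotation":[0,0,0],"jaw":0.5},{"dp":[0,-0.015,0.4],"rotation":[0,0,0],"jaw":0.5},{"dp":[0,-0.015,0.4],"rotation":[0,0,0],"jaw":0.5},{"dp":[0,-0.015,0.4],"rotation":[0,0,0],"jaw":0.5}]'
python3 - <<'E'
from h import *
s=r.read_state();print(s["ee_pos"])
a=camera("top")["image"][130:220,110:250,::-1];b=camera("side")["image"][110:220,210:310,::-1]
cv2.imwrite("pics/g2.png",np.hstack([cv2.resize(a,(400,400*9//14+143)),cv2.resize(b,(364,400))]))
E
```

```text
time: 8.18
ee_pos: [0.5345, 0.3031, 0.0986]
eef_rot: [0.696, 0.718, 0.001, 0.0]
ft_force: [-0.1, 0.5, -0.3]
width: 0.0619
grip_force: 20.0
[0.5345383  0.30311348 0.09856724]
```

View pics/g2.png

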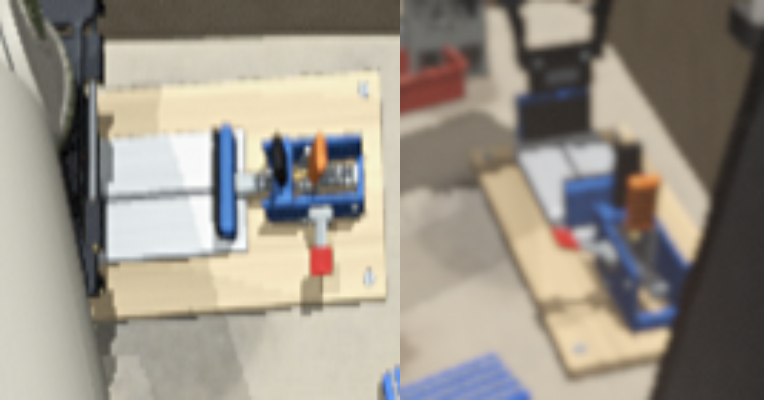

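The side view shows the cap held above the fixed jaw at (555,90), roughly centred, with a clear bed. I'll lower it.

```bash
python3 -m pendant '[{"dp":[0,0,0.15],"rotation":[0,0,0],"jaw":0.5},{"dp":[0,0,0.25],"rotation":[0,0,0],"jaw":0.5},{"dp":[0,0,0.33],"rotation":[0,0,0],"jaw":0.5},{"dp":[0,0,0.36],"rotation":[0,0,0],"jaw":0.5},{"dp":[0,0,0.36],"rotation":[0,0,0],"jaw":0.5}]'
```

```text
time: 8.9
ee_pos: [0.5341, 0.3035, 0.0431]
eef_rot: [0.696, 0.718, -0.0, 0.0]
ft_force: [0.3, -0.7, -0.8]
width: 0.062
grip_force: 20.0
```

```bash
python3 -m pendant '[{"dp":[0.007,0,0],"rotation":[0,0,0],"jaw":0.5},{"dp":[0.013,0,0.01],"rotation":[0,0,0],"jaw":0.5},{"dp":[0.013,0,0.02],"rotation":[0,0,0],"jaw":0.5},{"dp":[0.013,0,0.025],"rotation":[0,0,0],"jaw":0.5},{"dp":[0.013,0,0.025],"rotation":[0,0,0],"jaw":0.5}]'
```

```text
time: 9.52
ee_pos: [0.5339, 0.3054, 0.0392]
eef_rot: [0.696, 0.718, -0.0, -0.0]
ft_force: [0.5, 0.5, -0.4]
width: 0.0616
grip_force: 20.0
```

```bash
python3 -m pendant '[{"dp":[0,0,0.007],"rotation":[0,0,0],"jaw":0.5},{"dp":[0,0,0.014],"rotation":[0,0,0],"jaw":0.5},{"dp":[0,0,0.014],"rotation":[0,0,0],"jaw":0.5}]'
```

```text
time: 9.9
ee_pos: [0.534, 0.3056, 0.0377]
eef_rot: [0.696, 0.718, 0.0, -0.0]
ft_force: [-2.6, -0.3, 4.7]
width: 0.0622
grip_force: 20.0
```

Contact with the bed (4.7 N). I'll release the cap and back off.

```bash
python3 -m pendant '[{"dp":[0,0,0],"rotation":[0,0,0],"jaw":0.75},{"dp":[0,0,0],"rotation":[0,0,0],"jaw":0.95},{"dp":[0,0,0],"rotation":[0,0,0],"jaw":1},{"dp":[0,0,0],"rotation":[0,0,0],"jaw":1},{"dp":[0,0,-0.2],"rotation":[0,0,0],"jaw":1},{"dp":[0,0,-0.5],"rotation":[0,0,0],"jaw":1},{"dp":[0,0,-0.8],"rotation":[0,0,0],"jaw":1},{"dp":[0,0,-0.9],"rotation":[0,0,0],"jaw":1}]'
python3 -m pendant '[{"dp":[-0.3,-0.5,0],"rotation":[0,0,0],"jaw":1},{"dp":[-0.7,-0.7,0],"rotation":[0,0,0],"jaw":1},{"dp":[-1,-0.7,0],"rotation":[0,0,0],"jaw":1},{"dp":[-1,-0.7,0],"rotation":[0,0,0],"jaw":1}]'
python3 - <<'E'
from h import *
s=r.read_state();print(s["ee_pos"])
c=camera("top");np.savez("/tmp/top2.npz",**c);d=camera("side");np.savez("/tmp/side2.npz",**d)
a=c["image"][130:220,110:250,::-1];b=d["image"][110:220,210:310,::-1]
cv2.imwrite("pics/g3.png",np.hstack([cv2.resize(a,(436,400)),cv2.resize(b,(364,400))]))
E
```

```text
time: 10.9
ee_pos: [0.5351, 0.306, 0.1752]
eef_rot: [0.696, 0.718, 0.002, 0.0]
ft_force: [0.5, 0.3, -0.5]
width: 0.0872
grip_force: 0.0
time: 11.4
ee_pos: [0.4328, 0.1486, 0.1718]
eef_rot: [0.698, 0.717, 0.0, -0.001]
ft_force: [0.9, 1.1, 0.6]
width: 0.0871
grip_force: 0.0
[0.43283542 0.14859423 0.17184193]
```

View pics/g3.png

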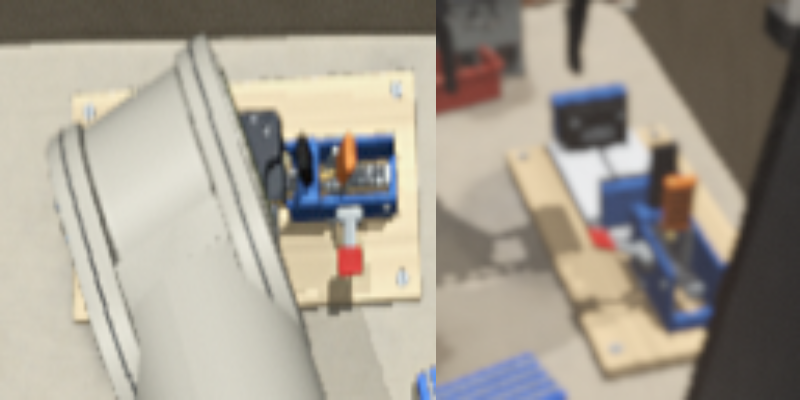

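Side view: the cap stands flat and centred against the fixed jaw at (592,125). Next is the case.

```bash
python3 -m pendant '[{"dp":[-0.4,-0.1,0],"rotation":[0,0,0],"jaw":1},{"dp":[-0.8,-0.2,0],"rotation":[0,0,0],"jaw":1},{"dp":[-1,-0.2,0],"rotation":[0,0,0],"jaw":1}]'
python3 -m pendant '[{"dp":[-0.4,-0.05,0],"rotation":[0,0,0.026],"jaw":1},{"dp":[-0.8,-0.1,0],"rotation":[0,0,0.052],"jaw":1},{"dp":[-1,-0.1,0],"rotation":[0,0,0.0781],"jaw":1},{"dp":[-1,-0.1,0],"rotation":[0,0,0.0781],"jaw":1}]'
python3 -m pendant '[{"dp":[-0.41,0.117,0.2],"rotation":[0,0,0],"jaw":1},{"dp":[-0.41,0.117,0.5],"rotation":[0,0,0],"jaw":1},{"dp":[-0.41,0.117,0.6],"rotation":[0,0,0],"jaw":1},{"dp":[-0.41,0.117,0.6],"rotation":[0,0,0],"jaw":1}]'
```

```text
time: 11.88
ee_pos: [0.4081, -0.0, 0.1721]
eef_rot: [0.696, 0.718, 0.0, -0.0]
ft_force: [0.3, 0.6, 0.5]
width: 0.0871
grip_force: 0.0
time: 12.38
ee_pos: [0.3987, -0.1502, 0.1724]
eef_rot: [0.851, 0.526, -0.0, 0.001]
ft_force: [0.0, 1.0, -0.5]
width: 0.0868
grip_force: 0.0
time: 12.88
ee_pos: [0.3864, -0.2106, 0.0814]
eef_rot: [0.849, 0.529, -0.002, -0.0]
ft_force: [0.9, -0.1, -0.0]
width: 0.087
grip_force: 0.0
```

```bash
python3 -m pendant '[{"dp":[-0.035,0,0.1],"rotation":[0,0,0],"jaw":1},{"dp":[-0.035,0,0.3],"rotation":[0,0,0],"jaw":1},{"dp":[-0.035,0,0.5],"rotation":[0,0,0],"jaw":1},{"dp":[-0.035,0,0.5],"rotation":[0,0,0],"jaw":1},{"dp":[-0.035,0,0.5],"rotation":[0,0,0],"jaw":0.5},{"dp":[-0.035,0,0.5],"rotation":[0,0,0],"jaw":0.5},{"dp":[-0.035,0,0.5],"rotation":[0,0,0],"jaw":0.5},{"dp":[-0.035,0,0.5],"rotation":[0,0,0],"jaw":0.5}]' 30
python3 -m pendant '[{"dp":[0,0,0],"rotation":[0,0,0],"jaw":0.5},{"dp":[0,0,0],"rotation":[0,0,0],"jaw":0.5},{"dp":[0,0,-0.3],"rotation":[0,0,0],"jaw":0.5},{"dp":[0,0,-0.7],"rotation":[0,0,0],"jaw":0.5},{"dp":[0,0,-1],"rotation":[0,0,0],"jaw":0.5},{"dp":[0,0,-1],"rotation":[0,0,0],"jaw":0.5}]'
```

```text
time: 13.88
ee_pos: [0.3847, -0.2164, 0.0076]
eef_rot: [0.849, 0.528, 0.001, 0.0]
ft_force: [-1.7, 1.0, 6.4]
width: 0.0576
grip_force: 30.0
time: 14.62
ee_pos: [0.3864, -0.217, 0.1604]
eef_rot: [0.85, 0.527, 0.006, 0.0]
ft_force: [-0.3, 0.2, -4.1]
width: 0.058
grip_force: 30.0
```

```bash
python3 -m pendant '[{"dp":[0.3,-0.12,0],"rotation":[0,0,-0.026],"jaw":0.5},{"dp":[0.6,-0.24,0],"rotation":[0,0,-0.052],"jaw":0.5},{"dp":[0.936,-0.363,0],"rotation":[0,0,-0.0783],"jaw":0.5},{"dp":[0.936,-0.363,0],"rotation":[0,0,-0.0783],"jaw":0.5}]'
python3 -m pendant '[{"dp":[0.3,0.05,-0.05],"rotation":[0,0,0],"jaw":0.5},{"dp":[0.7,0.1,-0.05],"rotation":[0,0,0],"jaw":0.5},{"dp":[1,0.15,-0.05],"rotation":[0,0,0],"jaw":0.5},{"dp":[1,0.15,-0.05],"rotation":[0,0,0],"jaw":0.5}]'
python3 -m pendant '[{"dp":[0.3,0.15,0],"rotation":[0,0,0],"jaw":0.5},{"dp":[0.7,0.3,0],"rotation":[0,0,0],"jaw":0.5},{"dp":[1,0.5,0],"rotation":[0,0,0],"jaw":0.5},{"dp":[1,0.5,0],"rotation":[0,0,0],"jaw":0.5}]'
python3 -m pendant '[{"dp":[0.045,0.15,0],"rotation":[0,0,0],"jaw":0.5},{"dp":[0.045,0.32,0],"rotation":[0,0,0],"jaw":0.5},{"dp":[0.045,0.32,0],"rotation":[0,0,0],"jaw":0.5},{"dp":[0.045,0.32,0],"rotation":[0,0,0],"jaw":0.5}]'
python3 - <<'E'
from h import *
c=camera("top");np.savez("/tmp/top3.npz",**c)
from scipy.spatial.transform import Rotation as R
s=r.read_state();print(s["ee_pos"],R.from_quat(s["eef_rot"]).as_matrix().round(4))
E
```

```text
time: 15.12
ee_pos: [0.3966, -0.0632, 0.1554]
eef_rot: [0.692, 0.721, -0.002, -0.001]
ft_force: [0.5, -1.0, -3.8]
width: 0.0577
grip_force: 30.0
time: 15.62
ee_pos: [0.4145, 0.0861, 0.1629]
eef_rot: [0.694, 0.72, -0.002, 0.0]
ft_force: [-0.3, -0.6, -4.0]
width: 0.0575
grip_force: 30.0
time: 16.12
ee_pos: [0.4857, 0.2384, 0.1615]
eef_rot: [0.694, 0.72, -0.003, 0.001]
ft_force: [-0.8, -1.5, -4.4]
width: 0.058
grip_force: 30.0
time: 16.62
ee_pos: [0.5327, 0.2431, 0.1638]
eef_rot: [0.696, 0.718, -0.001, -0.0]
ft_force: [-0.5, -0.1, -3.9]
width: 0.0575
grip_force: 30.0
[0.53252234 0.24361891 0.16405616] [[-3.130e-02  9.995e-01 -1.300e-03]
 [ 9.995e-01  3.130e-02 -7.000e-04]
 [-6.000e-04 -1.300e-03 -1.000e+00]]
```

```bash
python3 -m pendant '[{"dp":[0,0.022,0.3],"rotation":[0,0,0],"jaw":0.5},{"dp":[0,0.022,0.55],"rotation":[0,0,0],"jaw":0.5},{"dp":[0,0.022,0.7],"rotation":[0,0,0],"jaw":0.5},{"dp":[0,0.022,0.78],"rotation":[0,0,0],"jaw":0.5},{"dp":[0,0.022,0.82],"rotation":[0,0,0],"jaw":0.5},{"dp":[0,0.022,0.82],"rotation":[0,0,0],"jaw":0.5}]'
python3 -m pendant '[{"dp":[0,0,0.008],"rotation":[0,0,0],"jaw":0.5},{"dp":[0,0,0.016],"rotation":[0,0,0],"jaw":0.5},{"dp":[0,0,0.016],"rotation":[0,0,0],"jaw":0.5}]'
```

```text
time: 17.42
ee_pos: [0.5366, 0.245, 0.0422]
eef_rot: [0.695, 0.719, 0.0, -0.0]
ft_force: [-1.0, -0.3, -4.0]
width: 0.0575
grip_force: 30.0
time: 17.8
ee_pos: [0.5365, 0.2449, 0.0394]
eef_rot: [0.695, 0.719, 0.0, -0.0]
ft_force: [-0.1, -0.3, -3.6]
width: 0.058
grip_force: 30.0
```

```bash
python3 -m pendant '[{"dp":[0,0,0.008],"rotation":[0,0,0],"jaw":0.5},{"dp":[0,0,0.015],"rotation":[0,0,0],"jaw":0.5},{"dp":[0,0,0.015],"rotation":[0,0,0],"jaw":0.5}]'
python3 -m pendant '[{"dp":[0,0,0],"rotation":[0,0,0],"jaw":0.75},{"dp":[0,0,0],"rotation":[0,0,0],"jaw":0.95},{"dp":[0,0,0],"rotation":[0,0,0],"jaw":1},{"dp":[0,0,0],"rotation":[0,0,0],"jaw":1},{"dp":[0,0,-0.2],"rotation":[0,0,0],"jaw":1},{"dp":[0,0,-0.5],"rotation":[0,0,0],"jaw":1},{"dp":[0,0,-0.9],"rotation":[0,0,0],"jaw":1},{"dp":[0,0,-1],"rotation":[0,0,0],"jaw":1}]'
python3 -m pendant '[{"dp":[0,-0.4,-0.3],"rotation":[0,0,0],"jaw":1},{"dp":[-0.3,-0.8,-0.5],"rotation":[0,0,0],"jaw":1},{"dp":[-0.6,-0.9,-0.5],"rotation":[0,0,0],"jaw":1},{"dp":[-0.9,-0.9,-0.5],"rotation":[0,0,0],"jaw":1},{"dp":[-0.9,-0.9,-0.5],"rotation":[0,0,0],"jaw":1}]'
python3 - <<'E'
from h import *
s=r.read_state();print(s["ee_pos"])
c=camera("top");np.savez("/tmp/top4.npz",**c);d=camera("side");np.savez("/tmp/side4.npz",**d)
a=c["image"][130:220,110:250,::-1];b=d["image"][110:220,210:310,::-1]
cv2.imwrite("pics/g4.png",np.hstack([cv2.resize(a,(436,400)),cv2.resize(b,(364,400))]))
E
```

```text
time: 18.18
ee_pos: [0.5365, 0.2449, 0.0377]
eef_rot: [0.696, 0.718, 0.0, -0.0]
ft_force: [-4.1, -0.8, 3.6]
width: 0.0579
grip_force: 30.0
time: 19.18
ee_pos: [0.5382, 0.2453, 0.191]
eef_rot: [0.696, 0.718, 0.003, 0.0]
ft_force: [-0.3, 1.0, 0.1]
width: 0.0868
grip_force: 0.0
time: 19.8
ee_pos: [0.4059, 0.1026, 0.2621]
eef_rot: [0.697, 0.717, 0.001, -0.001]
ft_force: [1.0, 0.9, 0.1]
width: 0.0873
grip_force: 0.0
[0.40587655 0.10257118 0.26212054]
```

View pics/g4.png

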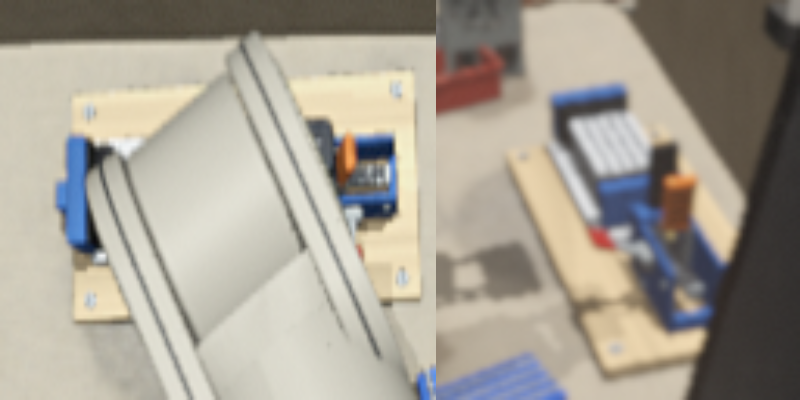

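Side view: the case (610,145) is standing behind the cap, square. Before the trigger I'll check the monitor's edge and the joint margins.

```bash
python3 - <<'E'
from h import *
print(r.read_state()["joint_positions"].round(2))
for n in("top","side"):
    c=dict(np.load(f"/tmp/{n}0.npz"));ys,xs=np.mgrid[0:384,0:512];P=depth(c,np.c_[xs.ravel(),ys.ravel()])
    for z in(.1,.2,.3,.4):
        k=(abs(P[:,2]-z)<.03)&(P[:,0]>.48)&(P[:,0]<.75)&(P[:,1]<.06)&(P[:,1]>-.2)
        q=P[k];q=q[np.argsort(q[:,1])];print(n,z,q[-5:,:2].round(3).tolist())
E
```

```text
[-1.25 -0.3   0.74  1.89  0.2   1.47 -0.52]
top 0.1 [[0.671, 0.06], [0.521, 0.06], [0.524, 0.06], [0.527, 0.06], [0.67, 0.06]]
top 0.2 [[0.667, 0.058], [0.669, 0.058], [0.668, 0.059], [0.668, 0.059], [0.668, 0.059]]
top 0.3 [[0.627, 0.05], [0.616, 0.05], [0.617, 0.05], [0.63, 0.052], [0.63, 0.054]]
top 0.4 [[0.67, 0.059], [0.67, 0.059], [0.669, 0.06], [0.669, 0.06], [0.669, 0.06]]
side 0.1 [[0.56, 0.057], [0.525, 0.057], [0.52, 0.059], [0.564, 0.059], [0.52, 0.059]]
side 0.2 [[0.549, -0.05], [0.551, -0.05], [0.544, -0.05], [0.557, -0.049], [0.556, -0.048]]
side 0.3 [[0.668, 0.057], [0.671, 0.057], [0.67, 0.058], [0.671, 0.058], [0.671, 0.059]]
side 0.4 [[0.669, 0.06], [0.669, 0.06], [0.67, 0.06], [0.67, 0.06], [0.669, 0.06]]
```

```bash
python3 -m pendant '[{"dp":[0,0,0],"rotation":[0,0,0.03],"jaw":1},{"dp":[0,0,0],"rotation":[0,0,0.06],"jaw":1},{"dp":[0,0,0],"rotation":[0,0,0.09],"jaw":1},{"dp":[0,0,0],"rotation":[0,0,0.12],"jaw":1},{"dp":[0,0,0],"rotation":[0,0,0.12],"jaw":1}]'
python3 -c "
from bench import r
print(r.read_state()['joint_positions'].round(2))"
```

```text
time: 20.52
ee_pos: [0.4058, 0.1063, 0.2614]
eef_rot: [0.911, 0.413, -0.001, 0.001]
ft_force: [0.7, 0.1, -0.5]
width: 0.0873
grip_force: 0.0
[-1.11 -0.25  0.63  1.89  0.15  1.46 -1.23]
```

```bash
python3 -m pendant '[{"dp":[0,0,0],"rotation":[0,0,0.03],"jaw":1},{"dp":[0,0,0],"rotation":[0,0,0.06],"jaw":1},{"dp":[0,0,0],"rotation":[0,0,0.09],"jaw":1},{"dp":[0,0,0],"rotation":[0,0,0.12],"jaw":1},{"dp":[0,0,0],"rotation":[0,0,0.129],"jaw":1},{"dp":[0,0,0],"rotation":[0,0,0.129],"jaw":1}]'
python3 -c "
from bench import r
from scipy.spatial.transform import Rotation as R
s=r.read_state();M=R.from_quat(s['eef_rot']).as_matrix()
print(s['joint_positions'].round(2),M.round(3),s['ee_pos'])
import numpy as np
print((M.T@(np.array([.5408,.094,.17])-s['ee_pos'])/.15).round(3))"
```

```text
time: 21.28
ee_pos: [0.4058, 0.106, 0.2617]
eef_rot: [1.0, 0.022, -0.0, 0.0]
ft_force: [0.2, 0.2, 0.1]
width: 0.0869
grip_force: 0.0
[-0.99 -0.23  0.54  1.89  0.12  1.45 -2.  ] [[ 0.999  0.044 -0.001]
 [ 0.044 -0.999 -0.001]
 [-0.001  0.001 -1.   ]] [0.40581399 0.1059616  0.26165488]
[0.896 0.119 0.611]
```

```bash
python3 -m pendant '[{"dp":[0.3,0.04,0.1],"rotation":[0,0,0.0018],"jaw":1},{"dp":[0.6,0.08,0.2],"rotation":[0,0,0.0018],"jaw":1},{"dp":[0.896,0.119,0.4],"rotation":[0,0,0.0018],"jaw":1},{"dp":[0.896,0.119,0.4],"rotation":[0,0,0.0018],"jaw":1},{"dp":[0.896,0.119,0.4],"rotation":[0,0,0.0018],"jaw":1}]'
python3 - <<'E'
from h import *
s=r.read_state();print(s["ee_pos"],s["joint_positions"].round(2))
d=camera("side");np.savez("/tmp/side5.npz",**d);c=camera("top")
a=c["image"][130:220,110:250,::-1]
b=d["image"][100:220,210:310,::-1];cv2.imwrite("pics/g5.png",np.hstack([cv2.resize(a,(300,300)),cv2.resize(b,(500,600))[:300*2:2]]) if 0 else cv2.resize(b,(500,600)))
E
```

```text
time: 21.9
ee_pos: [0.5406, 0.093, 0.2021]
eef_rot: [1.0, 0.015, -0.0, 0.0]
ft_force: [0.5, -0.1, 0.2]
width: 0.0873
grip_force: 0.0
[0.54060599 0.09299377 0.20211937] [-0.91  0.19  0.75  1.7  -0.13  1.31 -1.68]
```

View pics/g5.png

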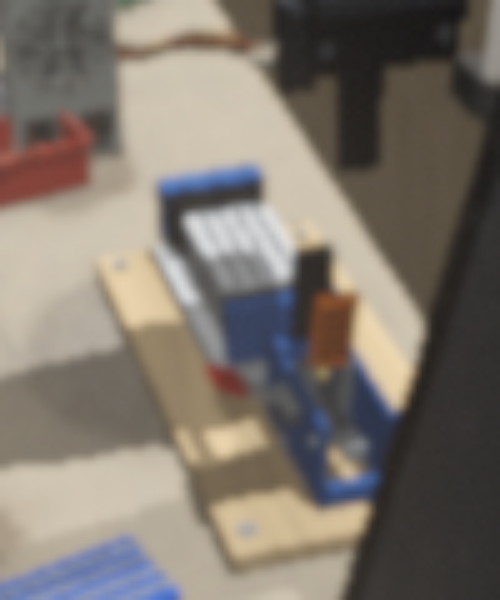

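The side view shows the clamp with the case in place, the trigger at (332,330), the post at (312,290), and the fingers above them. I'll descend.

```bash
python3 -m pendant '[{"dp":[0,0,0.25],"rotation":[0,0,0],"jaw":1},{"dp":[0,0,0.45],"rotation":[0,0,0],"jaw":1},{"dp":[0,0,0.6],"rotation":[0,0,0],"jaw":1},{"dp":[0,0,0.7],"rotation":[0,0,0],"jaw":1},{"dp":[0,0,0.7],"rotation":[0,0,0],"jaw":1}]'
python3 -m pendant '[{"dp":[0,-0.04,0],"rotation":[0,0,0],"jaw":1},{"dp":[0,-0.08,0],"rotation":[0,0,0],"jaw":1},{"dp":[0,-0.08,0],"rotation":[0,0,0],"jaw":1}]'
```

```text
time: 22.62
ee_pos: [0.5405, 0.0932, 0.0973]
eef_rot: [1.0, 0.014, -0.0, -0.0]
ft_force: [-0.1, 0.2, 0.9]
width: 0.0869
grip_force: 0.0
time: 23.0
ee_pos: [0.5408, 0.106, 0.0975]
eef_rot: [1.0, 0.014, 0.0, -0.0]
ft_force: [-0.1, 0.5, 0.0]
width: 0.0871
grip_force: 0.0
```

```bash
python3 -m pendant '[{"dp":[0,0,0],"rotation":[0,0,0],"jaw":0.5},{"dp":[0,0,0],"rotation":[0,0,0],"jaw":0.2},{"dp":[0,0,0],"rotation":[0,0,0],"jaw":0.2},{"dp":[0,0,0],"rotation":[0,0,0],"jaw":0.2},{"dp":[0,0,0],"rotation":[0,0,0],"jaw":0.2},{"dp":[0,0,0],"rotation":[0,0,0],"jaw":0.2}]' 25
```

```text
time: 23.75
ee_pos: [0.5408, 0.1044, 0.0972]
eef_rot: [1.0, 0.014, 0.0, 0.0]
ft_force: [1.2, -4.3, 3.3]
width: 0.0353
grip_force: 2.3
```

```bash
python3 -m pendant '[{"dp":[0,0,0],"rotation":[0,0,0],"jaw":0.2},{"dp":[0,0,0],"rotation":[0,0,0],"jaw":0.2},{"dp":[0,0,0],"rotation":[0,0,0],"jaw":0.2}]' 25
python3 -m pendant '[{"dp":[0,0,0],"rotation":[0,0,0],"jaw":0.2},{"dp":[0,0,0],"rotation":[0,0,0],"jaw":0.2}]' 25
```

```text
time: 24.12
ee_pos: [0.5407, 0.1069, 0.0972]
eef_rot: [1.0, 0.015, 0.0, -0.001]
ft_force: [1.3, 5.5, 2.2]
width: 0.0235
grip_force: 25.3
time: 24.38
ee_pos: [0.5406, 0.1069, 0.0971]
eef_rot: [1.0, 0.015, 0.0, -0.001]
ft_force: [1.7, 6.0, 1.9]
width: 0.0235
grip_force: 25.3
```

```bash
python3 -m pendant '[{"dp":[0,0,0],"rotation":[0,0,0],"jaw":1},{"dp":[0,0,0],"rotation":[0,0,0],"jaw":1},{"dp":[0,0,0],"rotation":[0,0,0],"jaw":1},{"dp":[0,0,0],"rotation":[0,0,0],"jaw":1},{"dp":[0,0,0],"rotation":[0,0,0],"jaw":1},{"dp":[0,0,0],"rotation":[0,0,0],"jaw":1},{"dp":[0,0,0],"rotation":[0,0,0],"jaw":1}]' 25
python3 -m pendant '[{"dp":[0,0,0],"rotation":[0,0,0],"jaw":0.2},{"dp":[0,0,0],"rotation":[0,0,0],"jaw":0.2},{"dp":[0,0,0],"rotation":[0,0,0],"jaw":0.2},{"dp":[0,0,0],"rotation":[0,0,0],"jaw":0.2},{"dp":[0,0,0],"rotation":[0,0,0],"jaw":0.2},{"dp":[0,0,0],"rotation":[0,0,0],"jaw":0.2},{"dp":[0,0,0],"rotation":[0,0,0],"jaw":0.2},{"dp":[0,0,0],"rotation":[0,0,0],"jaw":0.2}]' 25
python3 -m pendant '[{"dp":[0,0,0],"rotation":[0,0,0],"jaw":1},{"dp":[0,0,0],"rotation":[0,0,0],"jaw":1},{"dp":[0,0,0],"rotation":[0,0,0],"jaw":1},{"dp":[0,0,0],"rotation":[0,0,0],"jaw":1},{"dp":[0,0,0],"rotation":[0,0,0],"jaw":1},{"dp":[0,0,0],"rotation":[0,0,0],"jaw":1},{"dp":[0,0,0],"rotation":[0,0,0],"jaw":1}]' 25
python3 - <<'E'
from h import *
c=camera("side");np.savez("/tmp/side6.npz",**c)
ys,xs=np.mgrid[0:384,0:512]
for n in("side0","side6"):
    c=dict(np.load(f"/tmp/{n}.npz"));P=depth(c,np.c_[xs.ravel(),ys.ravel()]);hv=cv2.cvtColor(c["image"],cv2.COLOR_RGB2HSV).reshape(-1,3).astype(int)
    k=(hv[:,0]>100)&(hv[:,0]<128)&(hv[:,1]>90)&(abs(P[:,0]-.537)<.045)&(P[:,1]>.14)&(P[:,1]<.25)&(P[:,2]>.05)&(P[:,2]<.08)
    print(n,k.sum(),np.percentile(P[k,1],[5,50,95]).round(4) if k.any() else "")
E
```

```text
time: 25.25
ee_pos: [0.5406, 0.1056, 0.0971]
eef_rot: [1.0, 0.014, 0.0, -0.0]
ft_force: [0.9, 0.1, -0.0]
width: 0.0839
grip_force: 0.0
time: 26.25
ee_pos: [0.5413, 0.107, 0.0977]
eef_rot: [1.0, 0.015, 0.001, -0.001]
ft_force: [1.4, 3.4, 4.3]
width: 0.0233
grip_force: 25.1
time: 27.12
ee_pos: [0.5404, 0.1056, 0.097]
eef_rot: [1.0, 0.014, -0.0, -0.0]
ft_force: [0.2, 0.0, -0.1]
width: 0.0834
grip_force: 0.0
side0 89 [0.1621 0.1648 0.1709]
side6 79 [0.1721 0.1749 0.1783]
```

Two squeezes moved the jaw about 10 mm. I'll continue.

```bash
python3 -m pendant '[{"dp":[0,0,0],"rotation":[0,0,0],"jaw":0.2},{"dp":[0,0,0],"rotation":[0,0,0],"jaw":0.2},{"dp":[0,0,0],"rotation":[0,0,0],"jaw":0.2},{"dp":[0,0,0],"rotation":[0,0,0],"jaw":0.2},{"dp":[0,0,0],"rotation":[0,0,0],"jaw":0.2},{"dp":[0,0,0],"rotation":[0,0,0],"jaw":0.2},{"dp":[0,0,0],"rotation":[0,0,0],"jaw":0.2},{"dp":[0,0,0],"rotation":[0,0,0],"jaw":0.2}]' 25
python3 -m pendant '[{"dp":[0,0,0],"rotation":[0,0,0],"jaw":1},{"dp":[0,0,0],"rotation":[0,0,0],"jaw":1},{"dp":[0,0,0],"rotation":[0,0,0],"jaw":1},{"dp":[0,0,0],"rotation":[0,0,0],"jaw":1},{"dp":[0,0,0],"rotation":[0,0,0],"jaw":1},{"dp":[0,0,0],"rotation":[0,0,0],"jaw":1},{"dp":[0,0,0],"rotation":[0,0,0],"jaw":1}]' 25
python3 -m pendant '[{"dp":[0,0,0],"rotation":[0,0,0],"jaw":0.2},{"dp":[0,0,0],"rotation":[0,0,0],"jaw":0.2},{"dp":[0,0,0],"rotation":[0,0,0],"jaw":0.2},{"dp":[0,0,0],"rotation":[0,0,0],"jaw":0.2},{"dp":[0,0,0],"rotation":[0,0,0],"jaw":0.2},{"dp":[0,0,0],"rotation":[0,0,0],"jaw":0.2},{"dp":[0,0,0],"rotation":[0,0,0],"jaw":0.2},{"dp":[0,0,0],"rotation":[0,0,0],"jaw":0.2}]' 25
python3 -m pendant '[{"dp":[0,0,0],"rotation":[0,0,0],"jaw":1},{"dp":[0,0,0],"rotation":[0,0,0],"jaw":1},{"dp":[0,0,0],"rotation":[0,0,0],"jaw":1},{"dp":[0,0,0],"rotation":[0,0,0],"jaw":1},{"dp":[0,0,0],"rotation":[0,0,0],"jaw":1},{"dp":[0,0,0],"rotation":[0,0,0],"jaw":1},{"dp":[0,0,0],"rotation":[0,0,0],"jaw":1}]' 25
```

```text
time: 28.18
ee_pos: [0.5413, 0.107, 0.0977]
eef_rot: [1.0, 0.015, 0.001, -0.001]
ft_force: [1.5, 3.8, 5.3]
width: 0.0233
grip_force: 25.1
time: 29.05
ee_pos: [0.5404, 0.1056, 0.097]
eef_rot: [1.0, 0.014, -0.0, -0.0]
ft_force: [-0.2, -0.3, 0.3]
width: 0.0837
grip_force: 0.0
time: 30.05
ee_pos: [0.5413, 0.107, 0.0978]
eef_rot: [1.0, 0.015, 0.001, -0.001]
ft_force: [-0.1, 2.2, 6.1]
width: 0.0234
grip_force: 25.3
time: 30.92
ee_pos: [0.5404, 0.1056, 0.097]
eef_rot: [1.0, 0.014, -0.0, -0.0]
ft_force: [-0.2, 0.3, -0.8]
width: 0.0834
grip_force: 0.0
```

```bash
cat > j.py <<'E'
from h import *
np.savez("/tmp/side7.npz",**camera("side"))
ys,xs=np.mgrid[0:384,0:512]
for n in("side0","side6","side7"):
    c=dict(np.load(f"/tmp/{n}.npz"));P=depth(c,np.c_[xs.ravel(),ys.ravel()]);hv=cv2.cvtColor(c["image"],cv2.COLOR_RGB2HSV).reshape(-1,3).astype(int)
    k=(hv[:,0]>100)&(hv[:,0]<128)&(hv[:,1]>90)&(abs(P[:,0]-.537)<.045)&(P[:,1]>.14)&(P[:,1]<.25)&(P[:,2]>.05)&(P[:,2]<.08)
    print(n,k.sum(),np.percentile(P[k,1],[5,50,95]).round(4))
    o=(hv[:,0]>5)&(hv[:,0]<17)&(hv[:,1]>150)&(abs(P[:,0]-.54)<.04)&(P[:,1]>.03)&(P[:,1]<.13)&(P[:,2]>.08);print(" orange y",np.median(P[o,1]).round(4),o.sum())
E
python3 j.py
```

```text
side0 89 [0.1621 0.1648 0.1709]
 orange y 0.0684 26
side6 79 [0.1721 0.1749 0.1783]
 orange y 0.075 13
side7 95 [0.1862 0.1893 0.1923]
 orange y 0.0743 15
```

```bash
python3 -m pendant '[{"dp":[0,0,0],"rotation":[0,0,0],"jaw":0.2},{"dp":[0,0,0],"rotation":[0,0,0],"jaw":0.2},{"dp":[0,0,0],"rotation":[0,0,0],"jaw":0.2},{"dp":[0,0,0],"rotation":[0,0,0],"jaw":0.2},{"dp":[0,0,0],"rotation":[0,0,0],"jaw":0.2},{"dp":[0,0,0],"rotation":[0,0,0],"jaw":0.2},{"dp":[0,0,0],"rotation":[0,0,0],"jaw":0.2},{"dp":[0,0,0],"rotation":[0,0,0],"jaw":0.2}]' 25
python3 -m pendant '[{"dp":[0,0,0],"rotation":[0,0,0],"jaw":0.2},{"dp":[0,0,0],"rotation":[0,0,0],"jaw":0.2}]' 25
python3 -m pendant '[{"dp":[0,0,0],"rotation":[0,0,0],"jaw":1},{"dp":[0,0,0],"rotation":[0,0,0],"jaw":1},{"dp":[0,0,0],"rotation":[0,0,0],"jaw":1},{"dp":[0,0,0],"rotation":[0,0,0],"jaw":1},{"dp":[0,0,0],"rotation":[0,0,0],"jaw":1},{"dp":[0,0,0],"rotation":[0,0,0],"jaw":1},{"dp":[0,0,0],"rotation":[0,0,0],"jaw":1}]' 25
python3 j.py
```

```text
time: 31.98
ee_pos: [0.5415, 0.1015, 0.0981]
eef_rot: [1.0, 0.012, 0.001, 0.001]
ft_force: [-2.1, -11.7, 12.2]
width: 0.0343
grip_force: 25.0
time: 32.22
ee_pos: [0.5415, 0.1016, 0.0981]
eef_rot: [1.0, 0.012, 0.001, 0.001]
ft_force: [-2.3, -12.6, 12.8]
width: 0.0338
grip_force: 25.0
time: 33.1
ee_pos: [0.5405, 0.1057, 0.0971]
eef_rot: [1.0, 0.014, 0.0, -0.0]
ft_force: [0.2, 0.5, 0.2]
width: 0.0858
grip_force: 0.0
side0 89 [0.1621 0.1648 0.1709]
 orange y 0.0684 26
side6 79 [0.1721 0.1749 0.1783]
 orange y 0.075 13
side7 92 [0.186  0.1888 0.1916]
 orange y 0.074 16
```

The fifth squeeze stalled at 34 mm with 25 N and the jaw moved no further, so the grip should be firm. I'll back off, rise, and check with pictures.

```bash
python3 -m pendant '[{"dp":[0,0.04,0],"rotation":[0,0,0],"jaw":1},{"dp":[0,0.08,0],"rotation":[0,0,0],"jaw":1},{"dp":[0,0.08,0],"rotation":[0,0,0],"jaw":1},{"dp":[0,0.08,-0.2],"rotation":[0,0,0],"jaw":1},{"dp":[0,0.08,-0.5],"rotation":[0,0,0],"jaw":1},{"dp":[0,0.08,-0.7],"rotation":[0,0,0],"jaw":1},{"dp":[0,0.08,-0.7],"rotation":[0,0,0],"jaw":0}]' 40
python3 -m pendant '[{"dp":[-0.3,0.12,0],"rotation":[0,0,0],"jaw":0},{"dp":[-0.445,0.12,0],"rotation":[0,0,0],"jaw":0},{"dp":[-0.445,0.12,0],"rotation":[0,0,0],"jaw":0},{"dp":[-0.445,0.12,0],"rotation":[0,0,0],"jaw":0},{"dp":[-0.445,0.12,0],"rotation":[0,0,0],"jaw":0},{"dp":[-0.445,0.12,0],"rotation":[0,0,0],"jaw":0}]'
python3 j.py
python3 - <<'E'
from h import *
d=dict(np.load("/tmp/side7.npz"));c=camera("top");print(r.read_state()["ee_pos"])
a=c["image"][130:220,110:250,::-1];b=d["image"][110:220,210:310,::-1]
cv2.imwrite("pics/g6.png",np.hstack([cv2.resize(a,(436,400)),cv2.resize(b,(364,400))]))
E
```

```text
time: 34.02
ee_pos: [0.5422, 0.0931, 0.2043]
eef_rot: [1.0, 0.014, 0.002, -0.001]
ft_force: [0.6, -0.4, -0.5]
width: 0.0826
grip_force: 0.0
time: 34.78
ee_pos: [0.475, 0.073, 0.2019]
eef_rot: [1.0, 0.014, -0.0, 0.0]
ft_force: [-0.6, -0.5, -0.4]
width: 0.0251
grip_force: 0.0
side0 89 [0.1621 0.1648 0.1709]
 orange y 0.0684 26
side6 79 [0.1721 0.1749 0.1783]
 orange y 0.075 13
side7 98 [0.1855 0.1886 0.1927]
 orange y 0.0689 33
[0.47488081 0.07300915 0.20190536]
```

View pics/g6.png

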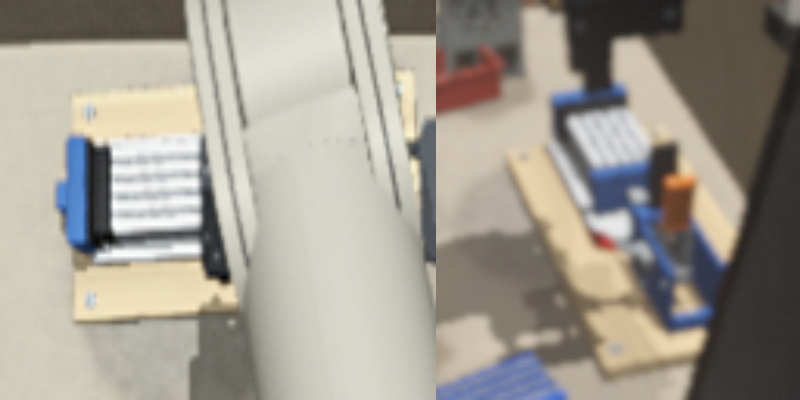

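Everything is tight and the trigger is back at rest. I'll check how well the case is centred in numbers before locking.

```bash
python3 - <<'E'
from h import *
c=camera("top");ys,xs=np.mgrid[0:384,0:512];P=depth(c,np.c_[xs.ravel(),ys.ravel()]).reshape(384,512,3)
hv=cv2.cvtColor(c["image"],cv2.COLOR_RGB2HSV).astype(int)
def cl(p):
    d=np.array(p)-[.538,.181];y=.032;return np.array([d[0]*np.cos(y)+d[1]*np.sin(y),-d[0]*np.sin(y)+d[1]*np.cos(y)])*1000
for n,k in dict(case=(abs(P[...,2]-.07)<.006)&(hv[...,1]<40)&(hv[...,2]>100),cap=(abs(P[...,2]-.074)<.007)&(hv[...,2]<70),jaw=(abs(P[...,2]-.076)<.008)&(hv[...,1]>110)&(hv[...,0]>95)).items():
    w=(P[...,1]>.19)&(P[...,1]<.35)&(abs(P[...,0]-.535)<.06)
    m=blob(c,k&w,(165 if n=="case" else 145,173));q=np.array([cl(p) for p in P[m][:,:2]])
    print(n,m.sum(),"x",np.percentile(q[:,0],[1,99]).round(1),"y",np.percentile(q[:,1],[1,99]).round(1),cl(np.array(rect(c,m,.072)[0])/1000).round(1),rect(c,m,.072)[1:])
E
```

```text
case 564 x [-28.2  30. ] y [ 36.3 119.1] [-0.5 81.7] ((60.19529724121094, 91.17522430419922), 1.0805643796920776)
cap 133 x [-29.7  28.9] y [119.9 138.7] [ -0.2 130. ] ((62.643760681152344, 20.450536727905273), 4.337460041046143)
jaw 154 x [-34.6  33.5] y [140.4 158.8] [1.000e-01 1.506e+02] ((69.07382202148438, 17.705711364746094), 1.5306365489959717)
```

The case and cap are centred within 1 mm and square. Now I'll press the tab.

```bash
python3 -m pendant '[{"dp":[0,0,0.2],"rotation":[0,0,0],"jaw":0},{"dp":[0,0,0.45],"rotation":[0,0,0],"jaw":0},{"dp":[0,0,0.65],"rotation":[0,0,0],"jaw":0},{"dp":[0,0,0.75],"rotation":[0,0,0],"jaw":0},{"dp":[0,0,0.82],"rotation":[0,0,0],"jaw":0},{"dp":[0,0,0.88],"rotation":[0,0,0],"jaw":0},{"dp":[0,0,0.92],"rotation":[0,0,0],"jaw":0},{"dp":[0,0,0.93],"rotation":[0,0,0],"jaw":0}]'
python3 -m pendant '[{"dp":[0,0,0.01],"rotation":[0,0,0],"jaw":0},{"dp":[0,0,0.02],"rotation":[0,0,0],"jaw":0},{"dp":[0,0,0.03],"rotation":[0,0,0],"jaw":0},{"dp":[0,0,0.03],"rotation":[0,0,0],"jaw":0}]'
```

```text
time: 35.92
ee_pos: [0.4747, 0.0731, 0.0625]
eef_rot: [1.0, 0.014, -0.0, -0.0]
ft_force: [-2.8, 0.1, 3.5]
width: 0.0004
grip_force: 1.6
time: 36.42
ee_pos: [0.4748, 0.0731, 0.058]
eef_rot: [1.0, 0.014, 0.0, -0.0]
ft_force: [0.5, 0.2, 1.3]
width: 0.0008
grip_force: 0.4
```

```bash
python3 -m pendant '[{"dp":[0,0,0.01],"rotation":[0,0,0],"jaw":0},{"dp":[0,0,0.02],"rotation":[0,0,0],"jaw":0},{"dp":[0,0,0.03],"rotation":[0,0,0],"jaw":0},{"dp":[0,0,0.03],"rotation":[0,0,0],"jaw":0}]'
```

```text
time: 36.92
ee_pos: [0.4746, 0.073, 0.0533]
eef_rot: [1.0, 0.014, 0.0, 0.0]
ft_force: [0.8, 0.7, -0.0]
width: 0.0006
grip_force: 0.0
```

```bash
python3 -m pendant '[{"dp":[0,0,-0.2],"rotation":[0,0,0],"jaw":0},{"dp":[0,0,-0.5],"rotation":[0,0,0],"jaw":0},{"dp":[0,0,-0.8],"rotation":[0,0,0],"jaw":0},{"dp":[-0.4,0,-1],"rotation":[0,0,0],"jaw":0},{"dp":[-0.5,0,-1],"rotation":[0,0,0],"jaw":0}]'
python3 - <<'E'
from h import *
ys,xs=np.mgrid[0:384,0:512];print(r.read_state()["ee_pos"])
L=[]
for n in("top","side"):
    for c in (dict(np.load(f"/tmp/{n}0.npz")),camera(n)):
        P=depth(c,np.c_[xs.ravel(),ys.ravel()]);hv=cv2.cvtColor(c["image"],cv2.COLOR_RGB2HSV).reshape(-1,3).astype(int)
        k=((hv[:,0]<6)|(hv[:,0]>173))&(hv[:,1]>120)&(abs(P[:,0]-.475)<.05)&(abs(P[:,1]-.075)<.05)
        if k.any():print(n,k.sum(),np.median(P[k],0).round(4),P[k].min(0).round(3),P[k].max(0).round(3))
    L.append(cv2.resize(c["image"][120:220,200:310,::-1],(400,364)))
cv2.imwrite("pics/g7.png",np.hstack(L))
E
```

```text
time: 37.55
ee_pos: [0.3992, 0.0711, 0.2051]
eef_rot: [1.0, 0.014, 0.001, -0.001]
ft_force: [0.2, 1.6, -0.2]
width: 0.0003
grip_force: 0.0
[0.39922722 0.07110698 0.2050727 ]
top 42 [0.4788 0.0736 0.0912] [0.471 0.065 0.085] [0.487 0.082 0.098]
side 19 [0.4801 0.0715 0.0902] [0.473 0.063 0.087] [0.485 0.085 0.094]
side 22 [0.4756 0.0688 0.0731] [0.467 0.062 0.071] [0.482 0.08  0.075]
```

View pics/g7.png

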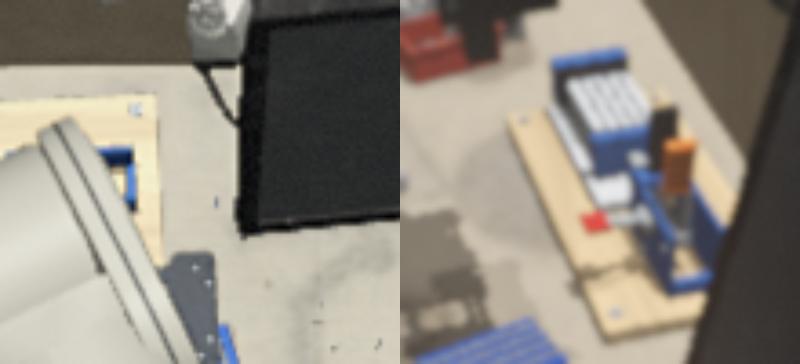

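The side view shows the red tip at (596,221) at z ≈ 0.073. That is only partly down (it should be 0.062), so I'll press again nearer the end of the tip, watching the force.

```bash
python3 -m pendant '[{"dp":[0.3,0,0],"rotation":[0,0,0],"jaw":0},{"dp":[0.465,0,0.2],"rotation":[0,0,0],"jaw":0},{"dp":[0.465,0,0.5],"rotation":[0,0,0],"jaw":0},{"dp":[0.465,0,0.75],"rotation":[0,0,0],"jaw":0},{"dp":[0.465,0,0.82],"rotation":[0,0,0],"jaw":0},{"dp":[0.465,0,0.82],"rotation":[0,0,0],"jaw":0}]'
python3 -m pendant '[{"dp":[0,0,0.02],"rotation":[0,0,0],"jaw":0},{"dp":[0,0,0.03],"rotation":[0,0,0],"jaw":0}]'
python3 -m pendant '[{"dp":[0,0,0.02],"rotation":[0,0,0],"jaw":0},{"dp":[0,0,0.03],"rotation":[0,0,0],"jaw":0}]'
python3 - <<'E'
from h import *
c=camera("side");ys,xs=np.mgrid[0:384,0:512]
P=depth(c,np.c_[xs.ravel(),ys.ravel()]);hv=cv2.cvtColor(c["image"],cv2.COLOR_RGB2HSV).reshape(-1,3).astype(int)
k=((hv[:,0]<6)|(hv[:,0]>173))&(hv[:,1]>120)&(abs(P[:,0]-.475)<.05)&(abs(P[:,1]-.075)<.05)
print(k.sum(),np.median(P[k],0).round(4),P[k].min(0).round(3),P[k].max(0).round(3))
cv2.imwrite("pics/g8.png",cv2.resize(c["image"][145:205,235:305,::-1],(700,600),interpolation=2))
E
```

```text
time: 38.4
ee_pos: [0.4697, 0.0726, 0.0807]
eef_rot: [1.0, 0.014, -0.0, 0.0]
ft_force: [0.5, 0.3, 1.1]
width: 0.0004
grip_force: 0.0
time: 38.65
ee_pos: [0.4701, 0.0733, 0.0769]
eef_rot: [1.0, 0.014, 0.001, -0.001]
ft_force: [0.4, -1.0, -0.4]
width: 0.0004
grip_force: 0.0
time: 38.9
ee_pos: [0.4695, 0.073, 0.0716]
eef_rot: [1.0, 0.014, 0.0, -0.0]
ft_force: [-0.5, 0.3, -0.4]
width: 0.0003
grip_force: 0.0
14 [0.4756 0.0675 0.0732] [0.47  0.063 0.072] [0.481 0.077 0.075]
```

View pics/g8.png

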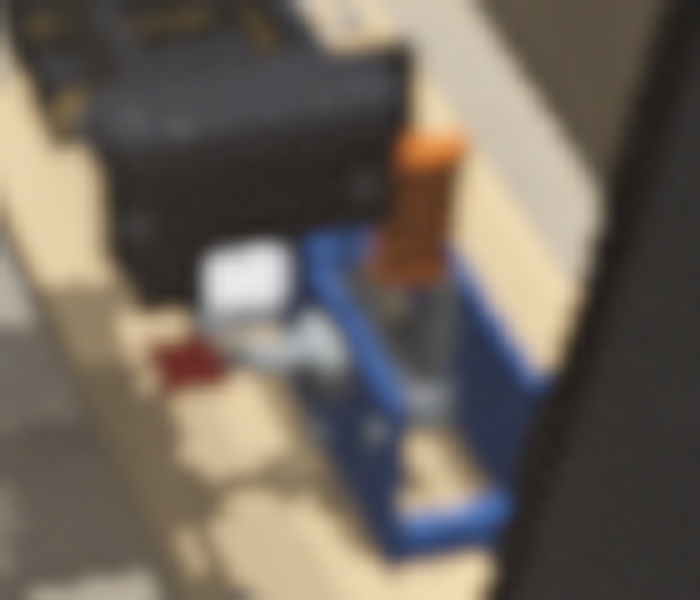

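```bash
python3 - <<'E'
from h import *
c=camera("side");Ti=np.linalg.inv(c["T"])
def pj(p):
    q=Ti[:3,:3]@np.array(p)+Ti[:3,3];return cv2.projectPoints(q.reshape(1,3),np.zeros(3),np.zeros(3),c["mtx"],c["distortion"])[0].ravel()
def cr(p):u=pj(p);return ((u-[235,145])*10).round()
e=r.read_state()["ee_pos"];print(e,"tcp at crop",cr(e))
for dy in(-.015,.015):print(cr(e+[0,dy,0]))
for y in(.067,.0735,.078):print("tip centre would be",y,cr([.4735,y,.073]))
P=depth(c,np.argwhere(np.ones((384,512)))[:,::-1]);g=(abs(P[:,0]-.47)<.03)&(abs(P[:,1]-.075)<.04)&(P[:,2]<.12)&(P[:,2]>.06)&(c["image"].max(2).ravel()<75)
q=P[g];print("dark finger pts",g.sum(),q.min(0),q.max(0),q[np.argsort(q[:,2])[:6]].round(3))
E
```

```text
[0.46931909 0.07289638 0.07144349] tcp at crop [162. 359.]
[175. 389.]
[149. 329.]
tip centre would be 0.067 [182. 363.]
tip centre would be 0.0735 [176. 350.]
tip centre would be 0.078 [172. 342.]
dark finger pts 22 [0.45897096 0.0628047  0.09725431] [0.4771161  0.06878976 0.10956027] [[0.476 0.067 0.097]
 [0.471 0.067 0.098]
 [0.468 0.067 0.099]
 [0.465 0.066 0.1  ]
 [0.473 0.063 0.1  ]
 [0.476 0.066 0.101]]
```

```bash
python3 - <<'E'
from h import *
c=camera("side");im=c["image"]
for v in range(171,186,1):
    row=[]
    for u in range(247,259,2):
        p=depth(c,[u,v])[0];row.append("%s/%d,%d,%d"%(tuple(im[v,u]).__str__().replace("np.uint8",""),*(p*1000)))
    print(v,*row)
E
```

```text
171 ((70), (61), (52))/439,-14,165 ((49), (44), (40))/444,-14,165 ((49), (43), (39))/450,-12,162 ((47), (42), (37))/473,66,107 ((128), (128), (128))/479,65,107 ((209), (210), (211))/512,177,29
172 ((92), (79), (64))/459,77,100 ((49), (43), (39))/461,63,108 ((49), (44), (40))/467,65,106 ((47), (42), (38))/473,64,105 ((144), (144), (144))/479,66,103 ((225), (225), (227))/511,173,28
173 ((107), (93), (74))/459,80,94 ((51), (45), (40))/461,63,105 ((47), (42), (37))/467,64,103 ((47), (42), (38))/473,64,102 ((145), (145), (146))/478,65,101 ((227), (228), (229))/509,165,30
174 ((118), (102), (81))/459,79,91 ((59), (52), (45))/461,62,102 ((52), (45), (40))/467,63,100 ((51), (45), (40))/472,63,100 ((140), (140), (141))/478,64,98 ((220), (221), (222))/508,161,29
175 ((144), (125), (98))/481,182,16 ((90), (77), (61))/461,64,97 ((95), (82), (64))/468,67,94 ((82), (72), (60))/472,63,96 ((130), (130), (131))/478,64,95 ((195), (196), (197))/507,158,28
176 ((177), (156), (124))/480,180,14 ((154), (134), (104))/461,64,94 ((164), (144), (114))/467,64,93 ((136), (119), (97))/496,165,21 ((126), (126), (
[... 1094 characters left out ...]
 (81), (64))/467,66,72 ((114), (53), (45))/471,61,75 ((117), (59), (49))/478,64,71 ((140), (106), (86))/483,61,72
183 ((115), (100), (80))/471,141,16 ((162), (140), (110))/477,141,15 ((130), (91), (72))/465,61,72 ((136), (90), (71))/471,62,70 ((148), (111), (86))/477,62,69 ((181), (152), (119))/482,60,69
184 ((112), (99), (77))/470,135,17 ((141), (123), (96))/476,134,16 ((133), (102), (80))/466,63,67 ((171), (140), (110))/487,130,16 ((188), (163), (129))/493,128,17 ((210), (187), (150))/499,127,16
185 ((111), (98), (77))/469,130,17 ((120), (104), (82))/474,127,17 ((136), (115), (90))/481,129,15 ((191), (168), (133))/485,122,19 ((207), (185), (149))/492,122,17 ((222), (200), (163))/498,123,16
```

With the fingers fully shut, their ends sit about 20 mm above the nominal TCP (visible at z ≈ 0.094 for TCP 0.0714), which explains the partial press. I'll press deeper.

```bash
python3 -m pendant '[{"dp":[0,0,0.05],"rotation":[0,0,0],"jaw":0},{"dp":[0,0,0.1],"rotation":[0,0,0],"jaw":0},{"dp":[0,0,0.14],"rotation":[0,0,0],"jaw":0},{"dp":[0,0,0.17],"rotation":[0,0,0],"jaw":0},{"dp":[0,0,0.19],"rotation":[0,0,0],"jaw":0},{"dp":[0,0,0.19],"rotation":[0,0,0],"jaw":0}]'
python3 -m pendant '[{"dp":[0,0,0.01],"rotation":[0,0,0],"jaw":0},{"dp":[0,0,0.02],"rotation":[0,0,0],"jaw":0},{"dp":[0,0,0.02],"rotation":[0,0,0],"jaw":0}]'
```

```text
time: 39.8
ee_pos: [0.4691, 0.0729, 0.0429]
eef_rot: [1.0, 0.014, -0.0, -0.0]
ft_force: [-3.4, -0.0, 5.2]
width: 0.0006
grip_force: 2.5
time: 40.17
ee_pos: [0.4694, 0.073, 0.0419]
eef_rot: [1.0, 0.014, -0.001, -0.001]
ft_force: [-19.0, -3.5, 42.3]
width: 0.0004
grip_force: 22.6
```

Hard stop reached. I'll retreat and verify.

```bash
python3 -m pendant '[{"dp":[0,0,-0.1],"rotation":[0,0,0],"jaw":0},{"dp":[0,0,-0.4],"rotation":[0,0,0],"jaw":0},{"dp":[0,0,-0.8],"rotation":[0,0,0],"jaw":0},{"dp":[-0.3,0,-1],"rotation":[0,0,0],"jaw":0},{"dp":[-0.4,0,-1],"rotation":[0,0,0],"jaw":0},{"dp":[-0.4,0,-1],"rotation":[0,0,0],"jaw":0}]'
python3 j.py
python3 - <<'E'
from h import *
c=dict(np.load("/tmp/side7.npz"));ys,xs=np.mgrid[0:384,0:512]
P=depth(c,np.c_[xs.ravel(),ys.ravel()]);hv=cv2.cvtColor(c["image"],cv2.COLOR_RGB2HSV).reshape(-1,3).astype(int)
k=((hv[:,0]<6)|(hv[:,0]>173))&(hv[:,1]>120)&(abs(P[:,0]-.475)<.05)&(abs(P[:,1]-.075)<.05)
print("red",k.sum(),np.median(P[k],0).round(4));print(r.read_state()["ft_force"])
E
```

```text
time: 40.92
ee_pos: [0.4093, 0.0717, 0.1905]
eef_rot: [1.0, 0.014, 0.001, -0.001]
ft_force: [-0.0, -0.0, 0.5]
width: 0.0003
grip_force: 0.0
side0 89 [0.1621 0.1648 0.1709]
 orange y 0.0684 26
side6 79 [0.1721 0.1749 0.1783]
 orange y 0.075 13
side7 88 [0.1851 0.1883 0.1923]
 orange y 0.0685 25
red 24 [0.4751 0.0685 0.0629]
[-0.07730064  0.34040182 -0.52668511]
```

```bash
python3 -c "
from bench import r
print(r.close_job())"
```

```text
the job is handed in; nothing more can be done
None
```

I handed the job in at about 41 s: cap and case are clamped, the trigger is back at rest and the lock tab is fully down (red tip at z = 0.063 m); I did not measure the grip force, but infer a firm grip because the fifth 25 N squeeze stalled and the jaw stopped advancing.

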